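# Find the filter box that rattles and show it at the magnifier

## Task

One of the three sealed filter boxes in the tray has a part broken loose inside: lift them out one at a time and shake or rock each end to end a couple of times until you have felt the one that rattles; good boxes go back flat and square in their own pockets. Finish while still holding the rattling box still and level in front of the magnifier, on your side, inlet end pointed squarely at the middle of the lens about a hand's width (80 mm) away. Do not drop a box, touch the magnifier or disturb the other things on the bench.

Things in the scene. Friction and masses are not known exactly. Their poses are not given: they have to be found in the camera images.
- box_left_centre (a point): sealed aluminium box with screwed lid, 112 long x 50 wide x 40 mm high, 0.32 to 0.39 kg; all alike. Point: its centre, 20 mm above its underside; x lengthwise to the end with the mains inlet, y across the width, z up. Starts flat in the left (+y of the tray) pocket. The faulty one holds a 180 g round choke (loose_choke, never seen), broken loose, that rolls lengthwise about 39 mm either way from the middle; in the others nothing moves
- box_left_inlet_end (a point): centre of the inlet-end face of the left box, 56 mm from the box's centre, half-way up; the black mains inlet and fuse cap stand out 4 mm from this face; same axes as the box
- box_middle_centre (a point): sealed aluminium box with screwed lid, 112 long x 50 wide x 40 mm high, 0.32 to 0.39 kg; all alike. Point: its centre, 20 mm above its underside; x lengthwise to the end with the mains inlet, y across the width, z up. Starts flat in the middle pocket. The faulty one holds a 180 g round choke (loose_choke, never seen), broken loose, that rolls lengthwise about 39 mm either way from the middle; in the others nothing moves
- box_middle_inlet_end (a point): centre of the inlet-end face of the middle box, 56 mm from the box's centre, half-way up; the black mains inlet and fuse cap stand out 4 mm from this face; same axes as the box
- box_right_centre (a point): sealed aluminium box with screwed lid, 112 long x 50 wide x 40 mm high, 0.32 to 0.39 kg; all alike. Point: its centre, 20 mm above its underside; x lengthwise to the end with the mains inlet, y across the width, z up. Starts flat in the right (-y of the tray) pocket. The faulty one holds a 180 g round choke (loose_choke, never seen), broken loose, that rolls lengthwise about 39 mm either way from the middle; in the others nothing moves
- box_right_inlet_end (a point): centre of the inlet-end face of the right box, 56 mm from the box's centre, half-way up; the black mains inlet and fuse cap stand out 4 mm from this face; same axes as the box
- tray: black tray, 156 x 268 mm, 18 mm high, fixed; origin on the bench under its centre, x along the pockets, which lie 84 mm apart along y. Pocket floors 4 mm above the bench (a seated box's centre is at 24 mm); sloped walls to 18 mm leave 1.5 mm all round at the foot, 4 mm at the mouth; no wall beside the middle 60 mm of a box's long sides: fingers reach the tray floor there; 34 mm between boxes
- lens (a point): the centre of the round lens of the bench magnifier, 210 mm above the bench, upright in a white ring 134 mm across and 22 mm thick, on a stem over a round foot 140 mm across and 20 mm high, fixed. x is the level lens axis, from the robot's side through the lens to the viewer's side; z up; the robot's side is at negative x
- solder_spool: bystander: standing solder spool, 56 mm across, 46 mm high; origin at the centre of its underside
- tape_roll: bystander: flat tape roll, 72 mm across, 19 mm high; origin at the centre of its underside
- side_cutters: bystander: small pliers lying flat, 115 mm long along x, 56 mm wide, 12 mm high; origin under the rivet
There are look-alikes about, which are no part of the job. What is shaped like the part that bears box_middle_centre but yellow is not meant.

How it is judged:
By the outcome, as a careful person would: the job done as asked, in the order asked, and still so for the second after the job is handed in, while the arm keeps its last pose, push and grip.
It also fails if it takes over 70 s, if anything falls off the work surface, if the arm or the gripper's body presses on something with over 40 N, if the wrist force passes 120 N, or if a joint passes its speed limit or range.

## Robot

A 6-joint arm with a two-finger parallel gripper is mounted at the origin on the work surface. World frame = base frame: x ahead of the robot, y to its left, z up, the work surface at z = 0. Lengths are in mm, angles in rad, forces in N, time in s.
With the tool pointing down it reaches from about 350 to 875 mm from the base axis. Payload 4.2 kg.
Tool frame: the origin (TCP) lies midway between the tips of the shut fingers; the grasp point (between the pads) lies 19 mm behind it; z points along the fingers, y is the line along which they close (so a half turn about z gives the same grasp; the last joint's range is limited). The gripper opens to 85 mm and grips with 20 to 120 N. Pads are 22 mm wide; open, the fingers measure 114 mm over their backs; the gripper's body (76 mm by 85 mm) begins 54 mm behind the grasp point. The pads swing forward as they close: fully open they stand 13 mm farther back than shut.
Start: joints at [-0.905, 0.385, 0.008, 0, -1.194, -0.259], TCP at [247.308, -573.967, 196.712] pointing down, gripper open.
Joint ranges: [-3.14, 3.14], [-1.21, 2.06], [-1.07, 1.41], [-3.16, 2.05], [-2.99, -0.16], [-3.1, 3.1]. Speed limits (rad/s): [2.79, 2.79, 3.14, 3.14, 3.14, 3.14].

## Interface

Orientations are given as a unit quaternion [x, y, z, w].
In Python, from bench import arm, eyes, nets gives the robot as it stands.
- The arm moves only by the tool apply_moves, never from a script. Its arguments are lists of equal length, an entry for each row: "delta_rot": the turn, a rotation vector about the tool's x, y, z as a fraction of full scale, a list of three; "xyz": the shift along the tool's x, y, z as a fraction of full scale, a list of three; "hand": the gripper command: -1 is fully open, 1 is shut, values between are in proportion. In form: {"delta_rot": [[ax, ay, az], ...], "xyz": [[dx, dy, dz], ...], "hand": [hand, ...]}. A call has 1 to 20 rows; each row shifts and turns the commanded pose from where the row before left it, along the tool's axes as they then stand; what a row does not reach is not made up. Full scale, the value 1, is 0.025 m for a shift and 6 degrees for a turn. A row lasts 1/12 s, in which the tool goes at most 41.7 mm and 7.16 degrees, less where a joint would pass 70% of its speed; a pose out of reach is approached as far as the arm can. A call with a number of a shift or a turn outside -1 to 1 is refused whole. A call with a gripper value outside its range is refused whole. The fingers move at their own pace and stop on an object; the grip force is fixed at half the most. Time passes only in rows, so rows that do not move let the fingers close. It gives the time, the measured TCP pose, the force, the opening and the grip force at its end, in the units of the state.
- arm.read_state(): the state, without advancing time (a new reading comes with each control period).
- eyes.get_image(name): name is "side" or "top" or "wrist"; returns a dict with "frame" (420x560x3 uint8, red, green, blue), "range_z" (420x560 float32, mm along the optical axis (not along the pixel's ray), 0 where there is no reading), "camera_matrix" (3x3 intrinsics, pixels), "dist" ([k1, k2, p1, p2, k3] as OpenCV has them; the pictures are not rectified), "R" (3x3) and "t" (3): a world point X has camera coordinates R X + t; the wrist camera has in their place "hand_eye" (4x4, takes a point from camera to tool coordinates, whose origin is the TCP and whose axes are the flange's). Camera axes: x right, y down, z forward; pixel columns grow to the right and rows downward; lengths in mm; the calibration is good to about 2 mm. A picture is of the moment at which its call begins: read the wrist's pose just before it.
- arm.job_done(): hands the job in; it is judged then, once.
Trained networks look in a picture, given as the dict that the camera call returned (one of the last four; its "shot" number tells which), for a name from the list of things; names that differ only in an ending like _2 or _b are one class to them, and where a whole thing is asked for, a point or a joint stands for the part that bears it (a point fixed in the world has none). Each returns a list of dicts, best first, with "score" (0 to 1); they miss things now and then, are a little off and sometimes report something else, mostly with a low value. They report only what shows in the picture. A call takes as long as a camera call. They do not tell look-alikes from the thing itself.
- nets.look_for(name, picture): "bbox" ([left, top, right, bottom] in pixels, round what is visible of it).
- nets.masks_of(name, picture): "region" (420x560 bool, what is visible of it) and "bbox" ([left, top, right, bottom] in pixels, round what is visible of it).
The state is a dict: "clock": time; "joints": joint angles; "joint_vel": joint speeds; "joint_efforts": joint torques, N m; "position": TCP position; "ee_rot": TCP orientation; "contact_force": force on the tool from outside, world axes, zero at the start; "wrist_torque": the same for the moment, N m; "gripper_width": finger opening in mm; "grasp_force": force on a finger pad.
Only numpy, scipy, OpenCV 4.12 (cv2) and the standard library are available. Lean on these libraries where they do the work, as an engineer would, in place of code of your own. Each camera call takes 0.05 s, during which the arm holds its last target. There are 200 camera calls.

## Working session

There is one attempt and no reset: what is moved stays moved. The work goes in short steps, Python scripts to look and compute and a tool call to move; the robot and the scene stay as the last step left them, time stands still between calls to the robot, and variables do not carry over. Pictures are saved under pics/ and viewed, at most 10 in all, crops included, and the job is handed in when it is done.

Besides the shell and the picture viewer there is one more tool, called as name(argument=value, ...), one argument or row to a line, values as JSON. apply_moves: Moves the arm, as the interface text tells. Its arguments: {"type":"object","properties":{"delta_rot":{"type":"array"},"xyz":{"type":"array"},"hand":{"type":"array"}},"required":["delta_rot","xyz","hand"]}

```bash
ls; mkdir -p pics; cat > h.py <<'E'
import numpy as np,cv2
from bench import arm,eyes,nets
from scipy.spatial.transform import Rotation as Ro
def cam2world(p,st=None):
    if 'R' in p: return p['R'].T, -p['R'].T@p['t']
    H=np.array(p['hand_eye']); R=Ro.from_quat(st['ee_rot']).as_matrix()
    return R@H[:3,:3], R@H[:3,3]+np.array(st['position'])
def cloud(p,st=None):
    h,w=p['range_z'].shape
    u,v=np.meshgrid(np.arange(w),np.arange(h))
    q=cv2.undistortPoints(np.stack([u,v],-1).reshape(-1,1,2).astype(float),p['camera_matrix'],np.array(p['dist'])).reshape(h,w,2)
    z=p['range_z'].astype(float)
    P=np.dstack([q[...,0]*z,q[...,1]*z,z])
    R,t=cam2world(p,st)
    X=P@R.T+t; X[z==0]=np.nan
    return X
def shot(n):
    st=arm.read_state(); p=eyes.get_image(n); return p,st
E
python3 - <<'E'
from h import *
np.set_printoptions(precision=1,suppress=True)
print(arm.read_state())
ims=[]
for n in ['top','side']:
    p,st=shot(n); X=cloud(p,st); np.save(n+'.npy',X)
    im=p['frame'][...,::-1].copy(); 
    cv2.imwrite(f'pics/{n}0.png',im)
    for nm in ['box_left_centre','box_left_inlet_end','tray','lens','solder_spool','tape_roll','side_cutters']:
        try:
            for r in nets.masks_of(nm,p)[:5]:
                m=r['region']; pts=X[m]; pts=pts[~np.isnan(pts[:,0])]
                print(n,nm,round(r['score'],2),np.array(r['bbox']),np.median(pts,0) if len(pts) else None, np.percentile(pts,[5,95],axis=0).ravel() if len(pts) else None)
        except Exception as e: print(nm,e)
E
```

```text
pics
{'clock': 0.0, 'joints': array([-0.9,  0.4,  0. , -0. , -1.2, -0.3]), 'joint_vel': array([0., 0., 0., 0., 0., 0.]), 'joint_efforts': array([  0. , -39.2,  18.8,   4.2,  -0. ,   0. ]), 'position': array([ 247.1, -573.4,  195.6]), 'ee_rot': array([-0.2,  1. ,  0. , -0. ]), 'contact_force': array([ 0.1, -0.3, -0.3]), 'wrist_torque': array([-0., -0., -0.]), 'grasp_force': 0.0, 'gripper_width': 85.62344551170716}
top box_left_centre 0.69 [266.1 189.7 286.9 228.8] [500.  -43.6  42.6] [451.1 -66.2  37.8 552.  -23.4  46.9]
top box_left_inlet_end 0.93 [264.6 189.5 290.4 224.9] [500.2 -43.4  42.3] [448.5 -68.3  13.1 555.1 -20.3  46.9]
top tray 0.85 [259.7 174.9 351.7 238.5] [ 501.  -113.4    9.6] [ 432.5 -254.2   -1.3  587.5   -0.2   20.4]
top lens 0.89 [152.6 114.3 216.7 172.8] [672.5 201.2  21. ] [625.2 153.8  12.6 714.9 253.3 269.9]
top solder_spool 0.63 [176.  230.5 193.6 251.5] [413.1 216.9  44. ] [390.5 197.   -0.1 435.8 242.8  49. ]
top tape_roll 0.77 [265.9 125.2 288.9 145.4] [726.7 -41.2  17.1] [690.6 -73.8  -1.  750.7 -11.2  21.6]
top side_cutters 0.79 [398.9 200.5 418.5 238.8] 
[... 327 characters left out ...]
3.7 239.8 303.5 261.6] [503.5 -25.7  41.6] [455.6 -60.1  12.1 551.5 -15.4  45.1]
side tray 0.59 [259.2 206.1 313.1 267.2] [500.8 -39.   14.1] [ 430.3 -231.5    1.4  589.9    8.8   19.2]
side tray 0.39 [262.6 236.9 306.1 259.9] [501.3 -26.3  41.7] [453.8 -62.9  11.1 550.6 -15.6  45. ]
side lens 0.97 [170.7 218.9 227.3 333.9] [674.1 226.7  20. ] [623.5 164.7  10.5 727.6 269.3 267.3]
side solder_spool 0.84 [294.9 305.6 317.3 340. ] [414.9 230.2  43.9] [391.9 200.4   0.7 439.  244.   47.2]
side solder_spool 0.2 [199.2 235.6 224.4 254.6] [720.5 -39.4  12.9] [689.4 -71.4  -1.2 750.5  -6.3  19.4]
side tape_roll 0.63 [200.7 233.9 222.2 253.8] [719.7 -42.2  15. ] [689.6 -70.7   0.9 748.   -6.8  19.5]
```

```bash
python3 - <<'E'
import cv2,numpy as np
a=cv2.imread('pics/top0.png')[90:270,130:430]; b=cv2.imread('pics/side0.png')[150:350,150:400]
a=cv2.resize(a,(800,480),interpolation=cv2.INTER_CUBIC)
b=cv2.resize(b,(750,600),interpolation=cv2.INTER_CUBIC)
cv2.imwrite('pics/a.png',a);cv2.imwrite('pics/b.png',b)
E
```

```text
(no output)
```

View pics/a.png

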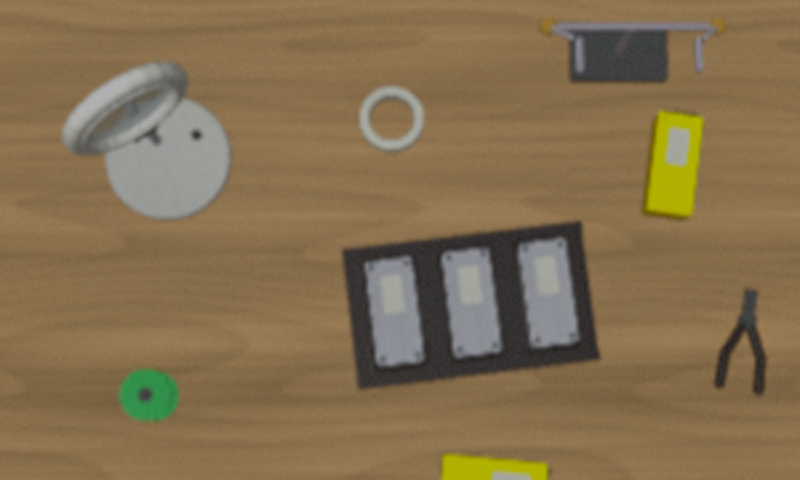

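View pics/b.png

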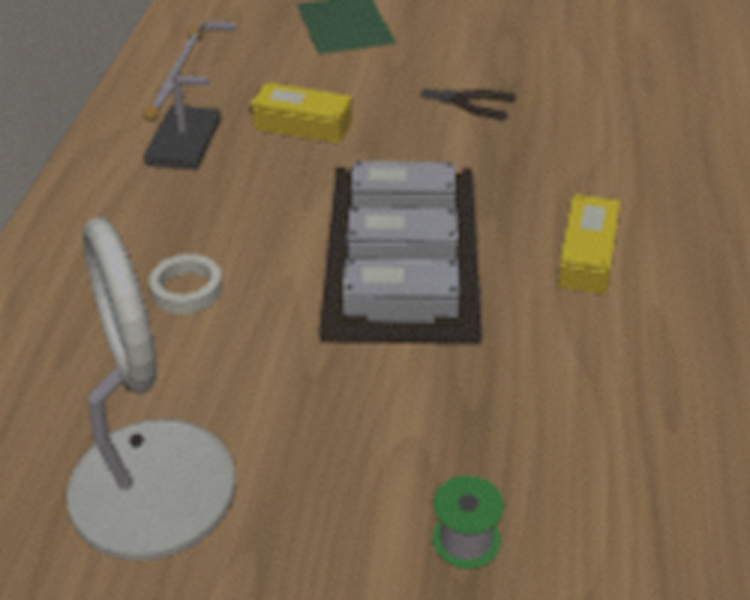

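Candidates (a.png pixels): grey boxes in the tray at left (395,312), middle (470,302) and right (548,292). The yellow look-alikes at (673,163) and (495,468) are not meant. The lens ring is at (125,108), with the spool at (149,395), tape at (392,118), cutters at (745,345) and a helping-hand stand at (630,50).

```bash
python3 - <<'E'
from h import *
np.set_printoptions(precision=1,suppress=True)
T=np.load('top.npy').reshape(-1,3);S=np.load('side.npy').reshape(-1,3)
for n,C in (('top',T),('side',S)):
    C=C[~np.isnan(C[:,0])]
    # boxes
    g=C[(C[:,2]>34)&(C[:,2]<52)&(C[:,0]>420)&(C[:,0]<600)&(C[:,1]>-270)&(C[:,1]<10)]
    th=np.deg2rad(6); 
    for c in (-43,-128,-211):
        k=g[np.abs(g[:,1]-c-(g[:,0]-510)*np.tan(th))<36]
        r=cv2.minAreaRect(k[:,:2].astype(np.float32)); print(n,'box',r,len(k),np.median(k[:,2]))
    g=C[(C[:,2]>150)&(C[:,2]<290)&(C[:,0]>600)&(C[:,0]<850)&(C[:,1]>120)&(C[:,1]<400)]
    m=g.mean(0);U,s,V=np.linalg.svd(g-m);print(n,'lens',m,V[2],s,g.min(0),g.max(0),len(g))
    h=C[(C[:,2]>60)&(C[:,0]>200)&(C[:,0]<1000)&(abs(C[:,1])<700)]
    import collections
    print(n,'tall',sorted(collections.Counter(map(tuple,(h[:,:2]//50*50).astype(int))).items()))
    np.save(n+'ring.npy',g)
a=arm.read_state();p=eyes.get_image('wrist');print(p['hand_eye'],p['camera_matrix'])
E
```

```text
top box ((503.4110107421875, -44.080116271972656), (115.87541961669922, 49.99147033691406), 6.743295669555664) 690 42.563650540294134
top box ((513.14794921875, -127.58175659179688), (115.89232635498047, 50.09165954589844), 6.766330242156982) 682 42.496790734583215
top box ((522.8785400390625, -210.86256408691406), (115.54142761230469, 50.73594665527344), 6.313894748687744) 681 42.54393532056042
top lens [675.6 205.8 224. ] [-0.8 -0.6  0. ] [1232.4 1064.6  143. ] [637.8 151.3 151.2] [716.2 263.5 279.7] 1018
top tall [((np.int64(200), np.int64(-600)), 44), ((np.int64(200), np.int64(-550)), 1023), ((np.int64(200), np.int64(-400)), 62), ((np.int64(200), np.int64(-350)), 671), ((np.int64(200), np.int64(-300)), 1271), ((np.int64(200), np.int64(-250)), 1399), ((np.int64(200), np.int64(-200)), 439), ((np.int64(200), np.int64(-150)), 1499), ((np.int64(200), np.int64(-100)), 1495), ((np.int64(200), np.int64(-50)), 502), ((np.int64(250), np.int64(-650)), 18), ((np.int64(250), np.int64(-600)), 44), ((np.int64(250), np.int64(-550)), 966), ((np.int64(250), np.int64(-500)), 174), ((np.int64(250), 
[... 3201 characters left out ...]
50)), 102), ((np.int64(700), np.int64(-400)), 9), ((np.int64(700), np.int64(-250)), 9), ((np.int64(700), np.int64(150)), 133), ((np.int64(700), np.int64(200)), 100), ((np.int64(750), np.int64(-400)), 38), ((np.int64(750), np.int64(-350)), 18), ((np.int64(750), np.int64(-300)), 28), ((np.int64(750), np.int64(-250)), 65), ((np.int64(750), np.int64(-200)), 1), ((np.int64(800), np.int64(-400)), 8), ((np.int64(800), np.int64(-350)), 3), ((np.int64(800), np.int64(-300)), 5), ((np.int64(800), np.int64(-250)), 7)]
[[  -0.    -1.    -0.3   68.6]
 [   1.    -0.    -0.    -0.1]
 [   0.    -0.3    1.  -176.6]
 [   0.     0.     0.     1. ]] [[364.3   0.  285.7]
 [  0.  364.3 210.1]
 [  0.    0.    1. ]]
```

```bash
cat >> h.py <<'E'
def plan(pos,yaw,n=None,start=None):
    """constant row (tool axes, fractions) repeated n times to reach pos with tool down, tool x at yaw deg."""
    st=arm.read_state(); P=np.array(st['position']);R=Ro.from_quat(st['ee_rot']).as_matrix()
    if start is not None: P=np.array(start[0]);R=down(start[1])
    Rt=down(yaw); rv=Ro.from_matrix(R.T@Rt).as_rotvec(); d=np.array(pos)-P
    n0=max(np.abs(np.rad2deg(rv)).max()/6,np.linalg.norm(d)/25,1); n=n or int(np.ceil(n0*1.02))
    M=sum(R@Ro.from_rotvec(rv*k/n).as_matrix() for k in range(n))
    v=np.linalg.solve(M,d)
    print(n,'rot',np.round(np.rad2deg(rv)/n/6,3),'xyz',np.round(v/25,3))
def down(yaw):
    c,s=np.cos(np.deg2rad(yaw)),np.sin(np.deg2rad(yaw)); return np.array([[c,s,0],[s,-c,0],[0,0,-1.]])
def yawof(st): 
    R=Ro.from_quat(st['ee_rot']).as_matrix(); return np.rad2deg(np.arctan2(R[1,0],R[0,0])),R[2]
def say():
    st=arm.read_state(); print(round(st['clock'],2),np.round(st['position'],1),yawof(st),'q',np.round(st['joints'],2),'F',np.round(st['contact_force'],1),'M',np.round(st['wrist_torque'],2),round(st['gripper_width'],1),round(st['grasp_force'],1))
E
python3 -c "
from h import *
say();plan((460,-127,200),-173.4)"
```

```text
0.85 [ 247.3 -574.   196.7] (np.float64(-156.69177248208274), array([-1.09434090e-05, -3.77054533e-06, -1.00000000e+00])) q [-0.91  0.38  0.01 -0.   -1.19 -0.26] F [ 0.1 -0.   0.1] M [-0.   -0.03  0.04] 85.3 0.0
21 rot [-0.     0.     0.133] xyz [-0.618  0.716 -0.006]
```

apply_moves(
  delta_rot=[
    [0,0,0.14],
    [0,0,0.14],
    [0,0,0.14],
    [0,0,0.14],
    [0,0,0.14],
    [0,0,0.14],
    [0,0,0.14],
    [0,0,0.14],
    [0,0,0.14],
    [0,0,0.14],
    [0,0,0.14],
    [0,0,0.14],
    [0,0,0.14],
    [0,0,0.14],
    [0,0,0.14],
    [0,0,0.14],
    [0,0,0.14],
    [0,0,0.14],
    [0,0,0.14],
    [0,0,0.14],
  ],
  xyz=[
    [-0.65,0.75,0],
    [-0.65,0.75,0],
    [-0.65,0.75,0],
    [-0.65,0.75,0],
    [-0.65,0.75,0],
    [-0.65,0.75,0],
    [-0.65,0.75,0],
    [-0.65,0.75,0],
    [-0.65,0.75,0],
    [-0.65,0.75,0],
    [-0.65,0.75,0],
    [-0.65,0.75,0],
    [-0.65,0.75,0],
    [-0.65,0.75,0],
    [-0.65,0.75,0],
    [-0.65,0.75,0],
    [-0.65,0.75,0],
    [-0.65,0.75,0],
    [-0.65,0.75,0],
    [-0.65,0.75,0],
  ],
  hand=[-1,-1,-1,-1,-1,-1,-1,-1,-1,-1,-1,-1,-1,-1,-1,-1,-1,-1,-1,-1],
)

```text
clock: 2.52
position: [461.4, -126.8, 197.0]
ee_rot: [-0.057, 0.998, -0.0, 0.0]
contact_force: [0.8, -0.6, -0.5]
gripper_width: 85.1
grasp_force: 0.0
```

```bash
python3 - <<'E'
from h import *
say()
p,st=shot('wrist'); X=cloud(p,st); np.save('w1.npy',X)
cv2.imwrite('pics/w1.png',cv2.resize(p['frame'][...,::-1],(800,600)))
C=X.reshape(-1,3);C=C[~np.isnan(C[:,0])]
g=C[(C[:,2]>36)&(C[:,2]<50)&(C[:,0]>420)&(C[:,0]<600)&(C[:,1]>-270)&(C[:,1]<10)]
for cx,c in ((503,-43),(513,-127),(523,-211)):
    k=g[np.abs(g[:,1]-c-(g[:,0]-cx)*np.tan(.115))<36]
    r=cv2.minAreaRect(k[:,:2].astype(np.float32)); print('box',r,len(k),np.median(k[:,2]))
for r in nets.look_for('box_left_inlet_end',p)[:6]: print(r)
for r in nets.look_for('box_left_centre',p)[:6]: print(r)
E
```

```text
2.52 [ 461.4 -126.8  197. ] (np.float64(-173.5175239277961), array([-7.06582249e-04, -7.18148585e-05, -9.99999748e-01])) q [ 0.07  0.13 -0.34  0.   -1.1  -1.53] F [ 0.8 -0.6 -0.5] M [-0.04 -0.01 -0.02] 85.1 0.0
box ((505.3789367675781, -45.612152099609375), (115.27806854248047, 50.07171630859375), 6.608937740325928) 5736 43.50102635216527
box ((514.8184204101562, -128.90170288085938), (115.19093322753906, 49.998199462890625), 6.587738037109375) 5706 43.5036534404403
box ((525.0521850585938, -212.04437255859375), (116.207275390625, 50.068851470947266), 6.7349324226379395) 5623 43.5416068198586
{'bbox': [332.3, 173.8, 395.0, 291.8], 'score': 0.91}
{'bbox': [330.9, 171.6, 393.0, 294.9], 'score': 0.76}
```

View pics/w1.png

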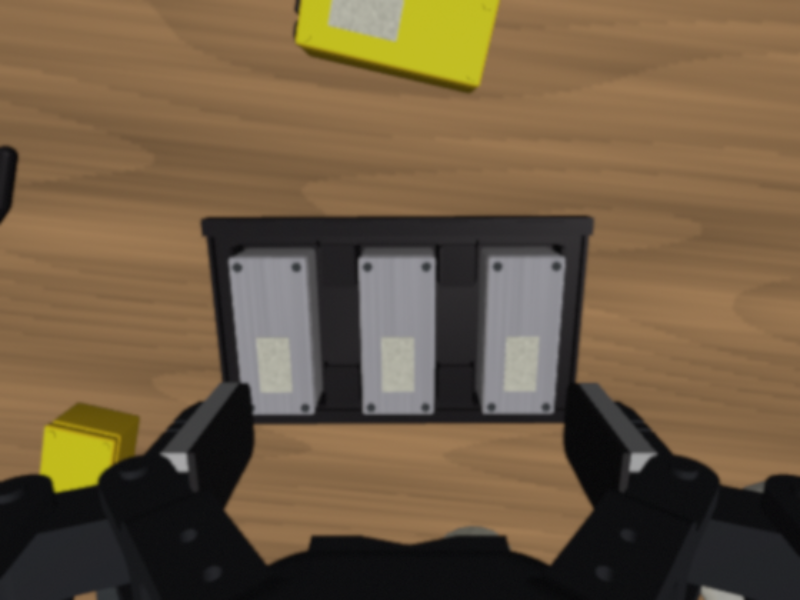

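The wrist view shows the three grey boxes in the tray, left (522,335), middle (397,335) and right (275,335). Image bottom is +x. The −x ends near row 250 are blank and the labels sit at the +x end. The yellow look-alike at (297,20) has its black inlet at the label end, so I take the grey inlets to be at +x.

apply_moves(
  delta_rot=[
    [0,0,0],
    [0,0,0],
    [0,0,0],
    [0,0,0],
    [0,0,0],
    [0,0,0],
    [0,0,0],
    [0,0,0],
    [0,0,0],
  ],
  xyz=[
    [-0.405,0.613,0.776],
    [-0.405,0.613,0.776],
    [-0.405,0.613,0.776],
    [-0.405,0.613,0.776],
    [-0.405,0.613,0.776],
    [0,0,0],
    [0,0,0],
    [0,0,0.8],
    [0,0,0.8],
  ],
  hand=[-0.65,-0.65,-0.65,-0.65,-0.65,-0.65,-0.65,-0.65,-0.65],
)

```text
clock: 3.42
position: [504.0, -46.9, 61.7]
ee_rot: [-0.056, 0.998, 0.0, 0.003]
contact_force: [-0.3, -0.1, -0.5]
gripper_width: 70.4
grasp_force: 0.0
```

```bash
python3 - <<'E'
from h import *
say()
p,st=shot('wrist'); X=cloud(p,st)
cv2.imwrite('pics/w2.png',cv2.resize(p['frame'][...,::-1],(800,600)))
plan((503,-45,8),-173.4)
E
```

```text
3.42 [504.  -46.9  61.7] (np.float64(-173.52479637458256), array([-5.66225719e-03,  1.50193004e-04, -9.99983958e-01])) q [ 0.23  0.33 -0.47  0.   -0.77 -1.69] F [-0.3 -0.1 -0.5] M [-0.    0.04  0.02] 70.4 0.0
3 rot [ 0.002 -0.013 -0.013] xyz [-0.043  0.026  0.655]
```

View pics/w2.png

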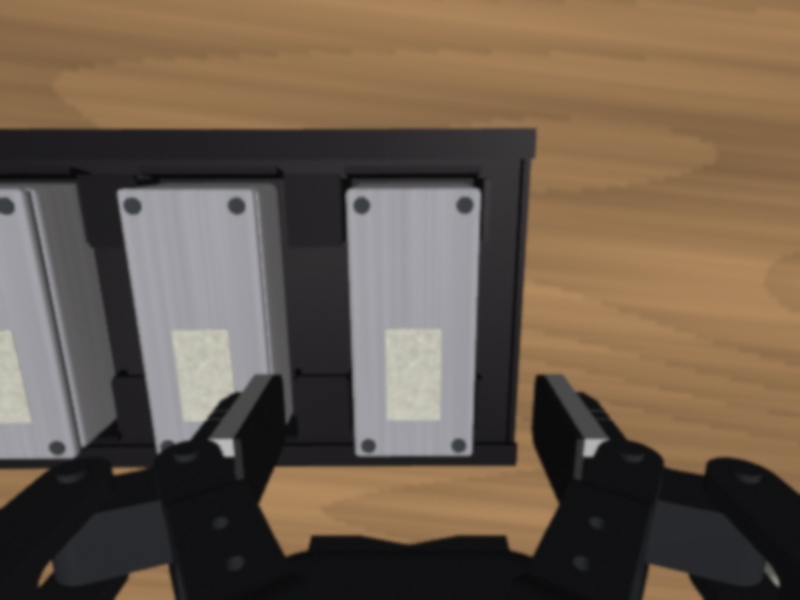

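The left box is centred between the fingers (box at u≈412, finger midpoint ≈409). I go down and grip.

apply_moves(
  delta_rot=[
    [0,0,0],
    [0,0,0],
    [0,0,0],
    [0,0,0],
    [0,0,0],
    [0,0,0],
    [0,0,0],
    [0,0,0],
    [0,0,0],
    [0,0,0],
    [0,0,0],
  ],
  xyz=[
    [0,0,0.7],
    [0,0,0.7],
    [0,0,0.35],
    [0,0,0.3],
    [0,0,0],
    [0,0,0],
    [0,0,0],
    [0,0,0],
    [0,0,0],
    [0,0,0],
    [0,0,0],
  ],
  hand=[-0.65,-0.65,-0.65,-0.65,-0.65,1,1,1,1,1,1],
)

```text
clock: 4.38
position: [503.6, -45.9, 9.5]
ee_rot: [-0.057, 0.998, 0.0, 0.001]
contact_force: [0.2, -0.2, 6.3]
gripper_width: -0.1
grasp_force: 2.6
```

```bash
python3 -c "
from h import *
say()"
```

```text
4.38 [503.6 -45.9   9.5] (np.float64(-173.45706681400952), array([-2.63324766e-03, -3.80148085e-05, -9.99996532e-01])) q [ 0.23  0.41 -0.52  0.   -0.64 -1.69] F [ 0.2 -0.2  6.3] M [ 0.04 -0.06  0.02] -0.1 2.6
```

```bash
python3 - <<'E'
from h import *
p,st=shot('wrist'); X=cloud(p,st)
cv2.imwrite('pics/w3.png',cv2.resize(p['frame'][...,::-1],(800,600)))
say()
E
```

```text
4.43 [503.6 -45.9   9.5] (np.float64(-173.45562419361627), array([-2.52985296e-03, -9.93609654e-05, -9.99996795e-01])) q [ 0.23  0.41 -0.52  0.   -0.64 -1.69] F [0.  0.1 7.1] M [ 0.07  0.09 -0.03] 0.2 3.1
```

View pics/w3.png

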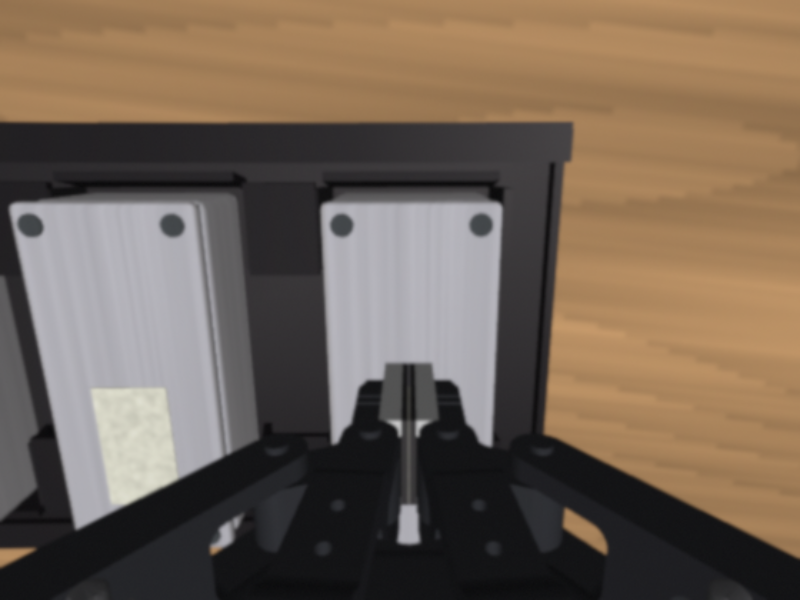

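```bash
python3 - <<'E'
from h import *
np.set_printoptions(precision=1,suppress=True)
p,st=shot('wrist'); X=cloud(p,st)
for u,v in [(395,372),(420,372),(395,410),(410,355),(400,300),(340,300),(130,420),(370,395),(408,525),(290,300),(600,50),(260,230)]:
    print((u,v),X[int(v*.7),int(u*.7)])
print(p['hand_eye'])
p,st=shot('side'); X=cloud(p,st)
cv2.imwrite('pics/s1.png',cv2.resize(p['frame'][170:290,220:380,::-1],(800,600),interpolation=cv2.INTER_CUBIC))
E
```

```text
(395, 372) [492.4 -51.3  54.7]
(420, 372) [491.8 -44.3  54.3]
(395, 410) [492.9 -50.7  75.8]
(410, 355) [491.5 -47.1  43.3]
(400, 300) [475.3 -51.8  43.4]
(340, 300) [477.5 -69.2  42.7]
(130, 420) [ 521.9 -128.7   43.7]
(370, 395) [497.5 -57.1  59.6]
(408, 525) [549.6 -41.3  43.7]
(290, 300) [491.2 -91.    3.4]
(600, 50) [396.    4.6  -1.2]
(260, 230) [464.5 -99.2  16.7]
[[  -0.    -1.    -0.3   68.5]
 [   1.    -0.    -0.    -0.2]
 [   0.    -0.3    1.  -176.6]
 [   0.     0.     0.     1. ]]
```

View pics/s1.png

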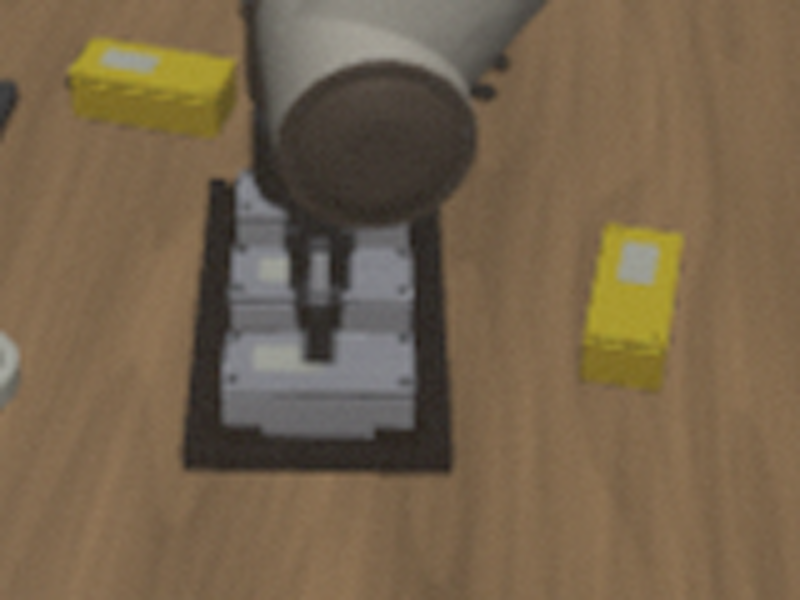

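```bash
python3 - <<'E'
from h import *
np.set_printoptions(precision=1,suppress=True)
X=np.load('w1.npy'); T=(X-np.array([461.4,-126.8,197.]))@down(-173.5)
for u in (235,242,248,565,572,580,590): 
  for v in (383,388,395,420): print((u,v),T[int(v*.7),int(u*.7)])
g=T.reshape(-1,3); g=g[(abs(g[:,0])<40)&(abs(g[:,1])<60)&(g[:,2]<60)]
print(np.nanmax(g[:,2]),np.sort(g[:,2])[-8:])
say()
E
```

```text
(235, 383) [ 10.9 -45.9 -50.7]
(235, 388) [ 11.3 -44.7 -54.1]
(235, 395) [ 11.1 -43.5 -58. ]
(235, 420) [  5.7 -43.  -61. ]
(242, 383) [ 10.8 -44.  -50.6]
(242, 388) [ 11.2 -43.  -54. ]
(242, 395) [  9.6 -42.8 -54.9]
(242, 420) [  3.6 -42.7 -57.1]
(248, 383) [ 10.5 -42.8 -50. ]
(248, 388) [  9.4 -42.8 -50.1]
(248, 395) [  7.6 -42.8 -50.8]
(248, 420) [  0.7 -43.  -51.9]
(565, 383) [-101.5  120.   193.5]
(565, 388) [-105.3  120.4  193.9]
(565, 395) [-111.   120.7  193.4]
(565, 420) [ -1.2  42.2 -48.6]
(572, 383) [ 10.8  42.5 -50.8]
(572, 388) [ 10.2  42.2 -51.9]
(572, 395) [  8.5  42.2 -52.7]
(572, 420) [  1.9  42.2 -54.2]
(580, 383) [ 11.   44.6 -51.2]
(580, 388) [ 11.9  43.1 -55.6]
(580, 395) [ 10.8  42.6 -57.5]
(580, 420) [  4.2  42.9 -58.5]
(590, 383) [ 11.4  47.  -51.9]
(590, 388) [ 11.7  45.8 -55.2]
(590, 395) [ 11.2  44.9 -58.2]
(590, 420) [  8.3  42.5 -65.9]
-46.0647377806215 [-46.8 -46.8 -46.8 -46.7 -46.7 -46.6 -46.1 -46.1]
4.53 [503.6 -45.9   9.5] (np.float64(-173.4520346794654), array([-0., -0., -1.])) q [ 0.2  0.4 -0.5  0.  -0.6 -1.7] F [-0.8 -0.2  5.5] M [ 0.1  0.  -0. ] 0.2 3.1
```

The depth image shows the fingertips sit about 34 mm behind the reported TCP, shut at tool z≈−34 and open at ≈−46. That is why they shut above the lid, which they only touched with about 7 N. I lift, open and go about 37 mm deeper.

apply_moves(
  delta_rot=[
    [0,0,0],
    [0,0,0],
    [0,0,0],
    [0,0,0],
    [0,0,0],
    [0,0,0],
    [0,0,0],
    [0,0,0],
    [0,0,0],
    [0,0,0],
  ],
  xyz=[
    [0,0,-0.8],
    [0,0,-0.8],
    [0,0,0],
    [0,0,0],
    [0,0,0],
    [0,0,0],
    [0,0,0.8],
    [0,0,0.8],
    [0,0,0],
    [0,0,0],
  ],
  hand=[1,1,-0.65,-0.65,-0.65,-0.65,-0.65,-0.65,-0.65,-0.65],
)

```text
clock: 5.37
position: [501.2, -46.4, 7.1]
ee_rot: [-0.057, 0.998, -0.0, -0.002]
contact_force: [0.5, -0.4, 0.1]
gripper_width: 70.6
grasp_force: 0.0
```

apply_moves(
  delta_rot=[
    [0,0,0],
    [0,0,0],
    [0,0,0],
    [0,0,0],
    [0,0,0],
    [0,0,0],
    [0,0,0],
    [0,0,0],
    [0,0,0],
    [0,0,0],
  ],
  xyz=[
    [0,0,0.4],
    [0,0,0.4],
    [0,0,0.4],
    [0,0,0.2],
    [0,0,0],
    [0,0,0],
    [0,0,0],
    [0,0,0],
    [0,0,0],
    [0,0,0],
  ],
  hand=[-0.65,-0.65,-0.65,-0.65,-0.65,1,1,1,1,1],
)

```text
clock: 6.2
position: [502.9, -46.0, -26.2]
ee_rot: [-0.057, 0.998, 0.0, 0.001]
contact_force: [-0.3, 2.0, 0.6]
gripper_width: 49.4
grasp_force: 63.1
```

```bash
python3 -c "
from h import *
say()"
```

```text
6.2 [502.9 -46.  -26.2] (np.float64(-173.4881517960824), array([-1.06413030e-03,  1.41184983e-04, -9.99999424e-01])) q [ 0.23  0.47 -0.54 -0.   -0.56 -1.69] F [-0.3  2.   0.6] M [0.28 0.03 0.02] 49.4 63.1
```

apply_moves(
  delta_rot=[
    [0,0,0],
    [0,0,0],
    [0,0,0],
    [0,0,0],
    [0,0,0],
    [0,0,0],
    [0,0,0],
    [0,0,0],
    [0,0,0],
    [0,0,0],
  ],
  xyz=[
    [0,0,-0.4],
    [0,0,-0.8],
    [0,0,-0.9],
    [0,0,-0.9],
    [0,0,-0.9],
    [0,0,-0.9],
    [0,0,0],
    [0,0,0],
    [0,0,0],
    [0,0,0],
  ],
  hand=[1,1,1,1,1,1,1,1,1,1],
)

```text
clock: 7.03
position: [500.8, -46.3, 91.8]
ee_rot: [-0.056, 0.998, -0.0, -0.002]
contact_force: [0.1, -0.1, -4.2]
gripper_width: 49.2
grasp_force: 64.1
```

```bash
python3 -c "
from h import *
say()"
```

```text
7.03 [500.8 -46.3  91.8] (np.float64(-173.5253346301039), array([ 3.86957122e-03,  1.15981425e-04, -9.99992506e-01])) q [ 0.23  0.29 -0.43 -0.   -0.86 -1.69] F [ 0.1 -0.1 -4.2] M [-0.02 -0.01  0.02] 49.2 64.1
```

apply_moves(
  delta_rot=[
    [0,1,0],
    [0,1,0],
    [0,1,0],
    [0,0,0],
    [0,0,0],
    [0,0,0],
    [0,0,0],
    [0,0,0],
  ],
  xyz=[
    [0,0,0],
    [0,0,0],
    [0,0,0],
    [0,0,0],
    [0,0,0],
    [0,0,0],
    [0,0,0],
    [0,0,0],
  ],
  hand=[1,1,1,1,1,1,1,1],
)

```text
clock: 7.7
position: [501.7, -46.2, 93.7]
ee_rot: [-0.056, 0.986, -0.009, -0.156]
contact_force: [-1.1, 0.1, -3.3]
gripper_width: 49.0
grasp_force: 64.2
```

```bash
python3 -c "
from h import *
say()"
```

```text
7.7 [501.7 -46.2  93.7] (np.float64(-173.49324223640346), array([ 3.08628583e-01,  6.01138217e-05, -9.51182629e-01])) q [ 0.21  0.46 -0.19 -0.03 -1.24 -1.65] F [-1.1  0.1 -3.3] M [ 0.13 -0.92 -0.02] 49.0 64.2
```

apply_moves(
  delta_rot=[
    [0,-1,0],
    [0,-1,0],
    [0,-1,0],
    [0,-1,0],
    [0,-1,0],
    [0,-1,0],
    [0,0,0],
    [0,0,0],
    [0,0,0],
    [0,0,0],
    [0,0,0],
  ],
  xyz=[
    [0,0,0],
    [0,0,0],
    [0,0,0],
    [0,0,0],
    [0,0,0],
    [0,0,0],
    [0,0,0],
    [0,0,0],
    [0,0,0],
    [0,0,0],
    [0,0,0],
  ],
  hand=[1,1,1,1,1,1,1,1,1,1,1],
)

```text
clock: 8.62
position: [504.0, -45.8, 94.3]
ee_rot: [-0.056, 0.986, 0.009, 0.157]
contact_force: [-0.3, 1.4, -3.5]
gripper_width: 49.3
grasp_force: 64.3
```

```bash
python3 -c "
from h import *
say()"
```

```text
8.62 [504.  -45.8  94.3] (np.float64(-173.495932678374), array([-3.10241415e-01,  9.96018472e-05, -9.50657801e-01])) q [ 0.26  0.15 -0.71  0.12 -0.4  -1.82] F [-0.3  1.4 -3.5] M [-0.05  0.91  0.01] 49.3 64.3
```

apply_moves(
  delta_rot=[
    [0,1,0],
    [0,1,0],
    [0,1,0],
    [0,1,0],
    [0,1,0],
    [0,1,0],
    [0,0,0],
    [0,0,0],
    [0,0,0],
    [0,0,0],
    [0,0,0],
  ],
  xyz=[
    [0,0,0],
    [0,0,0],
    [0,0,0],
    [0,0,0],
    [0,0,0],
    [0,0,0],
    [0,0,0],
    [0,0,0],
    [0,0,0],
    [0,0,0],
    [0,0,0],
  ],
  hand=[1,1,1,1,1,1,1,1,1,1,1],
)

```text
clock: 9.53
position: [502.2, -46.1, 94.1]
ee_rot: [-0.056, 0.986, -0.009, -0.155]
contact_force: [-0.4, -0.0, -3.1]
gripper_width: 49.1
grasp_force: 64.3
```

```bash
python3 -c "
from h import *
say()"
```

```text
9.53 [502.2 -46.1  94.1] (np.float64(-173.48852017397917), array([ 3.07445749e-01,  2.17879512e-04, -9.51565586e-01])) q [ 0.21  0.46 -0.19 -0.03 -1.24 -1.65] F [-0.4 -0.  -3.1] M [ 0.12 -0.88  0.04] 49.1 64.3
```

apply_moves(
  delta_rot=[
    [0,-1,0],
    [0,-1,0],
    [0,-1,0],
    [0,0,0],
    [0,0,0],
    [0,0,0],
    [0,0,0],
    [0,0,0],
  ],
  xyz=[
    [0,0,0],
    [0,0,0],
    [0,0,0],
    [0,0,0],
    [0,0,0],
    [0,0,0],
    [0,0,0],
    [0,0,0],
  ],
  hand=[1,1,1,1,1,1,1,1],
)

```text
clock: 10.2
position: [503.4, -45.9, 93.7]
ee_rot: [-0.057, 0.998, 0.0, 0.0]
contact_force: [0.2, 1.3, -3.7]
gripper_width: 49.3
grasp_force: 64.4
```

```bash
python3 -c "
from h import *
say()"
```

```text
10.2 [503.4 -45.9  93.7] (np.float64(-173.49232309377757), array([-5.28531656e-04,  3.57326550e-05, -9.99999860e-01])) q [ 0.23  0.29 -0.43  0.   -0.86 -1.69] F [ 0.2  1.3 -3.7] M [ 0.02  0.02 -0.01] 49.3 64.4
```

```bash
cat >> h.py <<'E'
def avg(n=8):
    F=[];M=[]
    for i in range(n):
        eyes.get_image('top'); s=arm.read_state(); F.append(s['contact_force']);M.append(s['wrist_torque'])
    print('avgF',np.mean(F,0).round(2),'M',np.mean(M,0).round(3),'sd',np.std(M,0).round(3), 'pos',s['position'].round(1))
E
python3 -c "
from h import *
avg()"
```

```text
avgF [-0.16 -0.03 -3.27] M [0.006 0.004 0.023] sd [0.038 0.034 0.024] pos [502.5 -46.1  93.3]
```

apply_moves(
  delta_rot=[
    [0,-1,0],
    [0,-1,0],
    [0,-1,0],
    [0,0,0],
    [0,0,0],
    [0,0,0],
    [0,1,0],
    [0,1,0],
    [0,1,0],
    [0,0,0],
    [0,0,0],
  ],
  xyz=[
    [0,0,0],
    [0,0,0],
    [0,0,0],
    [0,0,0],
    [0,0,0],
    [0,0,0],
    [0,0,0],
    [0,0,0],
    [0,0,0],
    [0,0,0],
    [0,0,0],
  ],
  hand=[1,1,1,1,1,1,1,1,1,1,1],
)

```text
clock: 11.52
position: [506.2, -45.3, 93.6]
ee_rot: [-0.057, 0.998, 0.0, 0.001]
contact_force: [-1.5, 0.1, -4.0]
gripper_width: 49.3
grasp_force: 64.4
```

```bash
python3 -c "
from h import *
avg();say()"
```

```text
avgF [-0.32 -0.1  -3.89] M [-0.004  0.049  0.016] sd [0.016 0.04  0.025] pos [502.1 -46.2  93.8]
11.92 [502.1 -46.2  93.8] (np.float64(-173.48744763344254), array([-5.34986052e-04,  8.30490144e-05, -9.99999853e-01])) q [ 0.23  0.29 -0.43 -0.   -0.86 -1.69] F [-0.   0.2 -3.7] M [ 0.03  0.06 -0.02] 49.5 64.4
```

apply_moves(
  delta_rot=[
    [0,1,0],
    [0,1,0],
    [0,1,0],
    [0,0,0],
    [0,0,0],
    [0,0,0],
    [0,0,0],
    [0,-1,0],
    [0,-1,0],
    [0,-1,0],
    [0,0,0],
    [0,0,0],
    [0,0,0],
  ],
  xyz=[
    [0,0,0],
    [0,0,0],
    [0,0,0],
    [0,0,0],
    [0,0,0],
    [0,0,0],
    [0,0,0],
    [0,0,0],
    [0,0,0],
    [0,0,0],
    [0,0,0],
    [0,0,0],
    [0,0,0],
  ],
  hand=[1,1,1,1,1,1,1,1,1,1,1,1,1],
)

```text
clock: 13.0
position: [502.5, -46.2, 94.8]
ee_rot: [-0.057, 0.998, 0.0, 0.001]
contact_force: [0.2, -0.8, -2.6]
gripper_width: 49.6
grasp_force: 64.5
```

```bash
python3 -c "
from h import *
avg(12);say()"
```

```text
avgF [ 0.13 -0.07 -3.7 ] M [ 0.022 -0.003 -0.01 ] sd [0.017 0.042 0.029] pos [502.5 -46.1  93.3]
13.6 [502.5 -46.1  93.3] (np.float64(-173.49419753051367), array([ 3.37381740e-04, -1.45860806e-05, -9.99999943e-01])) q [ 0.23  0.29 -0.43 -0.   -0.86 -1.69] F [-1.1 -0.2 -3.7] M [-0.01 -0.01  0.05] 49.8 64.4
```

apply_moves(
  delta_rot=[
    [0,0,0],
    [0,0,0],
    [0,0,0],
    [0,0,0],
    [0,0,0],
    [0,0,0],
    [0,0,0],
    [0,0,0],
    [0,0,0],
    [0,0,0],
  ],
  xyz=[
    [0,0,0.9],
    [0,0,0.9],
    [0,0,0.9],
    [0,0,0.7],
    [0,0,0.5],
    [0,0,0.4],
    [0,0,0.3],
    [0,0,0.2],
    [0,0,0],
    [0,0,0],
  ],
  hand=[1,1,1,1,1,1,1,1,1,1],
)

```text
clock: 14.43
position: [503.3, -45.9, -26.0]
ee_rot: [-0.057, 0.998, 0.0, 0.001]
contact_force: [0.4, 0.2, -2.8]
gripper_width: 49.0
grasp_force: 64.9
```

```bash
python3 -c "
from h import *
say()"
```

```text
14.43 [503.3 -45.9 -26. ] (np.float64(-173.47339719620342), array([-1.87388993e-03,  6.71496623e-05, -9.99998242e-01])) q [ 0.23  0.47 -0.54  0.   -0.56 -1.69] F [ 0.4  0.2 -2.8] M [ 0.01 -0.08  0.01] 49.0 64.9
```

apply_moves(
  delta_rot=[
    [0,0,0],
    [0,0,0],
    [0,0,0],
    [0,0,0],
    [0,0,0],
    [0,0,0],
    [0,0,0],
    [0,0,0],
    [0,0,0],
    [0,0,0],
    [0,0,0],
    [0,0,0],
    [0,0,0],
    [0,0,0],
  ],
  xyz=[
    [0,0,0.04],
    [0,0,0],
    [0,0,0],
    [0,0,0],
    [0,0,-0.4],
    [0,0,-0.9],
    [0,0,-0.9],
    [0,0,-0.9],
    [0,-0.84,-0.54],
    [0,-0.84,0],
    [0,-0.84,0],
    [0,-0.84,0],
    [0,0,0],
    [0,0,0],
  ],
  hand=[1,-0.65,-0.65,-0.65,-0.65,-0.65,-0.65,-0.65,-0.65,-0.65,-0.65,-0.65,-0.65,-0.65],
)

```text
clock: 15.6
position: [512.0, -130.3, 64.0]
ee_rot: [-0.056, 0.998, 0.0, 0.0]
contact_force: [-0.2, -0.7, -1.0]
gripper_width: 70.6
grasp_force: 0.0
```

```bash
python3 - <<'E'
from h import *
say()
p,st=shot('wrist'); X=cloud(p,st)
C=X.reshape(-1,3);C=C[~np.isnan(C[:,0])]
g=C[(C[:,2]>36)&(C[:,2]<50)&(C[:,0]>420)&(C[:,0]<600)&(C[:,1]>-270)&(C[:,1]<10)]
for cx,c in ((503,-45),(513,-128),(523,-211)):
    k=g[np.abs(g[:,1]-c-(g[:,0]-cx)*np.tan(.115))<30]
    r=cv2.minAreaRect(k[:,:2].astype(np.float32)); print('box',r,len(k),np.median(k[:,2]),np.polyfit(k[:,0],k[:,2],1)[0])
E
```

```text
15.6 [ 512.  -130.3   64. ] (np.float64(-173.60871731725783), array([-6.96011942e-04, -2.60373864e-05, -9.99999757e-01])) q [ 0.06  0.36 -0.41 -0.   -0.8  -1.52] F [-0.2 -0.7 -1. ] M [ 0.02 -0.   -0.02] 70.6 0.0
box ((503.50408935546875, -46.57432174682617), (111.1231460571289, 50.3742561340332), 6.669337749481201) 14029 43.40242983044541 0.0039886358097435135
box ((515.4856567382812, -128.67245483398438), (116.58771514892578, 50.11587142944336), 6.647895336151123) 16078 43.47693157767878 5.371267375154348e-07
box ((520.6179809570312, -212.38229370117188), (108.17120361328125, 50.50594711303711), 6.470788478851318) 13764 43.4773790477515 0.004441805009539769
```

apply_moves(
  delta_rot=[
    [0,0,0],
    [0,0,0],
    [0,0,0],
    [0,0,0],
    [0,0,0],
    [0,0,0],
    [0,0,0],
    [0,0,0],
    [0,0,0],
    [0,0,0],
    [0,0,0],
    [0,0,0],
  ],
  xyz=[
    [0,0.02,0.9],
    [0,0,0.9],
    [0,0,0.8],
    [0,0,0.5],
    [0,0,0.36],
    [0,0,0.2],
    [0,0,0],
    [0,0,0],
    [0,0,0],
    [0,0,0],
    [0,0,0],
    [0,0,0],
  ],
  hand=[-0.65,-0.65,-0.65,-0.65,-0.65,-0.65,-0.65,1,1,1,1,1],
)

```text
clock: 16.65
position: [512.9, -128.9, -27.0]
ee_rot: [-0.057, 0.998, -0.0, 0.001]
contact_force: [0.2, 2.2, 5.4]
gripper_width: 49.2
grasp_force: 63.9
```

```bash
python3 -c "
from h import *
say()"
```

```text
16.65 [ 512.9 -128.9  -27. ] (np.float64(-173.47478164391794), array([-2.25147670e-03, -1.43564141e-04, -9.99997455e-01])) q [ 0.06  0.5  -0.49  0.   -0.58 -1.52] F [0.2 2.2 5.4] M [0.76 0.21 0.01] 49.2 63.9
```

apply_moves(
  delta_rot=[
    [0,0,0],
    [0,0,0],
    [0,0,0],
    [0,0,0],
    [0,0,0],
    [0,0,0],
    [0,0,0],
    [0,0,0],
    [0,-1,0],
    [0,-1,0],
    [0,-1,0],
    [0,0,0],
    [0,0,0],
    [0,0,0],
    [0,1,0],
    [0,1,0],
    [0,1,0],
    [0,0,0],
    [0,0,0],
    [0,0,0],
  ],
  xyz=[
    [0,0,-0.4],
    [0,0,-0.8],
    [0,0,-0.9],
    [0,0,-0.9],
    [0,0,-0.9],
    [0,0,-0.9],
    [0,0,0],
    [0,0,0],
    [0,0,0],
    [0,0,0],
    [0,0,0],
    [0,0,0],
    [0,0,0],
    [0,0,0],
    [0,0,0],
    [0,0,0],
    [0,0,0],
    [0,0,0],
    [0,0,0],
    [0,0,0],
  ],
  hand=[1,1,1,1,1,1,1,1,1,1,1,1,1,1,1,1,1,1,1,1],
)

```text
clock: 18.32
position: [512.0, -128.8, 90.9]
ee_rot: [-0.057, 0.998, 0.0, -0.001]
contact_force: [0.1, 0.2, -4.9]
gripper_width: 49.4
grasp_force: 65.7
```

```bash
python3 -c "
from h import *
avg();say()"
```

```text
avgF [-0.27  0.08 -3.34] M [0.014 0.005 0.   ] sd [0.024 0.029 0.034] pos [ 511.7 -129.2   92.2]
18.72 [ 511.7 -129.2   92.2] (np.float64(-173.50223126829832), array([-4.49698722e-04,  8.33554802e-06, -9.99999899e-01])) q [ 0.06  0.32 -0.38 -0.   -0.87 -1.52] F [ 0.1  0.3 -4. ] M [ 0.04  0.03 -0.02] 49.5 65.7
```

apply_moves(
  delta_rot=[
    [0,1,0],
    [0,1,0],
    [0,1,0],
    [0,0,0],
    [0,0,0],
    [0,0,0],
    [0,-1,0],
    [0,-1,0],
    [0,-1,0],
    [0,0,0],
    [0,0,0],
    [0,0,0],
  ],
  xyz=[
    [0,0,0],
    [0,0,0],
    [0,0,0],
    [0,0,0],
    [0,0,0],
    [0,0,0],
    [0,0,0],
    [0,0,0],
    [0,0,0],
    [0,0,0],
    [0,0,0],
    [0,0,0],
  ],
  hand=[1,1,1,1,1,1,1,1,1,1,1,1],
)

```text
clock: 19.72
position: [511.9, -129.3, 93.2]
ee_rot: [-0.057, 0.998, -0.0, 0.001]
contact_force: [1.1, 0.5, -3.7]
gripper_width: 49.5
grasp_force: 66.7
```

```bash
python3 -c "
from h import *
avg();say()"
```

```text
avgF [ 0.02  0.35 -3.51] M [ 0.005 -0.019 -0.002] sd [0.021 0.025 0.02 ] pos [ 512.2 -129.    91.6]
20.12 [ 512.2 -129.    91.6] (np.float64(-173.48778851640247), array([ 6.67054527e-04,  3.24060817e-05, -9.99999777e-01])) q [ 0.06  0.33 -0.37  0.   -0.87 -1.52] F [ 0.1  1.3 -4.1] M [ 0.02 -0.05  0.04] 49.0 66.7
```

apply_moves(
  delta_rot=[
    [0,-1,0],
    [0,-1,0],
    [0,-1,0],
    [0,0,0],
    [0,0,0],
    [0,0,0],
  ],
  xyz=[
    [0,0,0],
    [0,0,0],
    [0,0,0],
    [0,0,0],
    [0,0,0],
    [0,0,0],
  ],
  hand=[1,1,1,1,1,1],
)

```text
clock: 20.62
position: [512.6, -129.2, 92.4]
ee_rot: [-0.056, 0.986, 0.009, 0.156]
contact_force: [1.0, 0.5, -3.5]
gripper_width: 49.6
grasp_force: 66.8
```

```bash
python3 -c "
from h import *
avg(4);say()"
```

```text
avgF [ 0.09  0.2  -3.29] M [-0.119  0.855 -0.024] sd [0.019 0.026 0.046] pos [ 512.9 -129.    92.1]
20.82 [ 512.9 -129.    92.1] (np.float64(-173.46937232895783), array([-3.09231886e-01, -1.62661959e-04, -9.50986653e-01])) q [ 0.05  0.2  -0.59 -0.05 -0.46 -1.47] F [-0.5  0.5 -3.3] M [-0.12  0.88 -0.1 ] 49.3 66.8
```

apply_moves(
  delta_rot=[
    [0,1,0],
    [0,1,0],
    [0,1,0],
    [0,0,0],
    [0,0,0],
    [0,0,0],
  ],
  xyz=[
    [0,0,0],
    [0,0,0],
    [0,0,0],
    [0,0,0],
    [0,0,0],
    [0,0,0],
  ],
  hand=[1,1,1,1,1,1],
)

```text
clock: 21.32
position: [511.7, -128.9, 91.2]
ee_rot: [-0.057, 0.998, 0.0, -0.0]
contact_force: [-0.8, -0.2, -3.8]
gripper_width: 49.6
grasp_force: 66.7
```

```bash
python3 -c "
from h import *
avg();say()"
```

```text
avgF [ 0.22 -0.19 -3.74] M [-0.018  0.002  0.007] sd [0.015 0.031 0.027] pos [ 511.7 -129.1   92.2]
21.72 [ 511.7 -129.1   92.2] (np.float64(-173.49661132468648), array([-4.39827371e-04, -1.77789990e-05, -9.99999903e-01])) q [ 0.06  0.32 -0.38 -0.   -0.87 -1.52] F [ 0.7 -0.4 -4. ] M [-0.02  0.05 -0.  ] 49.1 66.7
```

The middle box shows no shift in moment (0.005, −0.019, 0.002), so it goes back and I test the right one.

apply_moves(
  delta_rot=[
    [0,0,0],
    [0,0,0],
    [0,0,0],
    [0,0,0],
    [0,0,0],
    [0,0,0],
    [0,0,0],
    [0,0,0],
    [0,0,0],
    [0,0,0],
  ],
  xyz=[
    [0,0,0.9],
    [0,0,0.9],
    [0,0,0.9],
    [0,0,0.7],
    [0,0,0.5],
    [0,0,0.4],
    [0,0,0.3],
    [0,0,0.2],
    [0,0,0],
    [0,0,0],
  ],
  hand=[1,1,1,1,1,1,1,1,1,1],
)

```text
clock: 22.55
position: [512.9, -129.1, -26.9]
ee_rot: [-0.057, 0.998, -0.0, 0.001]
contact_force: [-0.8, 0.8, 0.7]
gripper_width: 49.0
grasp_force: 67.4
```

```bash
python3 -c "
from h import *
say()"
```

```text
22.55 [ 512.9 -129.1  -26.9] (np.float64(-173.45584595905322), array([-2.03648049e-03, -3.88680019e-04, -9.99997851e-01])) q [ 0.06  0.5  -0.49  0.   -0.58 -1.52] F [-0.8  0.8  0.7] M [0.23 0.34 0.03] 49.0 67.4
```

apply_moves(
  delta_rot=[
    [0,0,0],
    [0,0,0],
    [0,0,0],
    [0,0,0],
    [0,0,0],
    [0,0,0],
    [0,0,0],
    [0,0,0],
    [0,0,0],
    [0,0,0],
    [0,0,0],
    [0,0,0],
    [0,0,0],
  ],
  xyz=[
    [0,0,0],
    [0,0,0],
    [0,0,0],
    [0,0,-0.4],
    [0,0,-0.9],
    [0,0,-0.9],
    [0,0,-0.9],
    [0,-0.84,-0.54],
    [0,-0.84,0],
    [0,-0.84,0],
    [0,-0.84,0],
    [0,0,0],
    [0,0,0],
  ],
  hand=[-0.65,-0.65,-0.65,-0.65,-0.65,-0.65,-0.65,-0.65,-0.65,-0.65,-0.65,-0.65,-0.65],
)

```text
clock: 23.63
position: [521.5, -213.4, 63.6]
ee_rot: [-0.056, 0.998, -0.0, 0.0]
contact_force: [-0.6, 0.2, -0.2]
gripper_width: 70.2
grasp_force: 0.0
```

```bash
python3 - <<'E'
from h import *
say()
p,st=shot('wrist'); X=cloud(p,st)
C=X.reshape(-1,3);C=C[~np.isnan(C[:,0])]
g=C[(C[:,2]>36)&(C[:,2]<50)&(C[:,0]>420)&(C[:,0]<600)&(C[:,1]>-270)&(C[:,1]<10)]
for cx,c in ((503,-45),(513,-128),(523,-211)):
    k=g[np.abs(g[:,1]-c-(g[:,0]-cx)*np.tan(.115))<30]
    r=cv2.minAreaRect(k[:,:2].astype(np.float32)); print('box',r,len(k),np.median(k[:,2]),np.polyfit(k[:,0],k[:,2],1)[0])
E
```

```text
23.63 [ 521.5 -213.4   63.6] (np.float64(-173.6035002140181), array([-8.09627709e-04, -2.40143690e-04, -9.99999643e-01])) q [-0.1   0.41 -0.32  0.   -0.84 -1.36] F [-0.6  0.2 -0.2] M [-0.03  0.01  0.01] 70.2 0.0
box ((511.3243713378906, -68.59296417236328), (118.23039245605469, 25.282773971557617), 18.665964126586914) 4991 43.02664092201937 0.012778435274685876
box ((512.593505859375, -129.5033416748047), (111.21683502197266, 50.99855422973633), 6.742130756378174) 14184 43.42671130176279 0.00456115382044654
box ((524.9046630859375, -212.18585205078125), (115.57206726074219, 50.15024948120117), 6.578029632568359) 16073 43.50539638875108 0.0004911481134699673
```

apply_moves(
  delta_rot=[
    [0,0,0],
    [0,0,0],
    [0,0,0],
    [0,0,0],
    [0,0,0],
    [0,0,0],
    [0,0,0],
    [0,0,0],
    [0,0,0],
    [0,0,0],
    [0,0,0],
    [0,0,0],
  ],
  xyz=[
    [0,0,0.9],
    [0,0,0.9],
    [0,0,0.8],
    [0,0,0.5],
    [0,0,0.36],
    [0,0,0.1],
    [0,0,0],
    [0,0,0],
    [0,0,0],
    [0,0,0],
    [0,0,0],
    [0,0,0],
  ],
  hand=[-0.65,-0.65,-0.65,-0.65,-0.65,-0.65,-0.65,1,1,1,1,1],
)

```text
clock: 24.68
position: [522.5, -212.5, -24.7]
ee_rot: [-0.057, 0.998, -0.0, 0.001]
contact_force: [-0.5, 3.4, 4.9]
gripper_width: 48.9
grasp_force: 63.9
```

```bash
python3 -c "
from h import *
say()"
```

```text
24.68 [ 522.5 -212.5  -24.7] (np.float64(-173.46711214839186), array([-2.35939517e-03, -5.76531472e-04, -9.99997050e-01])) q [-0.1   0.54 -0.4   0.   -0.64 -1.36] F [-0.5  3.4  4.9] M [0.81 0.18 0.01] 48.9 63.9
```

apply_moves(
  delta_rot=[
    [0,0,0],
    [0,0,0],
    [0,0,0],
    [0,0,0],
    [0,0,0],
    [0,0,0],
    [0,0,0],
    [0,0,0],
    [0,-1,0],
    [0,-1,0],
    [0,-1,0],
    [0,0,0],
    [0,0,0],
    [0,0,0],
    [0,1,0],
    [0,1,0],
    [0,1,0],
    [0,0,0],
    [0,0,0],
    [0,0,0],
  ],
  xyz=[
    [0,0,-0.4],
    [0,0,-0.8],
    [0,0,-0.9],
    [0,0,-0.9],
    [0,0,-0.9],
    [0,0,-0.9],
    [0,0,0],
    [0,0,0],
    [0,0,0],
    [0,0,0],
    [0,0,0],
    [0,0,0],
    [0,0,0],
    [0,0,0],
    [0,0,0],
    [0,0,0],
    [0,0,0],
    [0,0,0],
    [0,0,0],
    [0,0,0],
  ],
  hand=[1,1,1,1,1,1,1,1,1,1,1,1,1,1,1,1,1,1,1,1],
)

```text
clock: 26.35
position: [521.4, -212.1, 92.7]
ee_rot: [-0.057, 0.998, 0.0, -0.001]
contact_force: [-0.7, -0.2, -2.9]
gripper_width: 49.4
grasp_force: 63.5
```

```bash
python3 -c "
from h import *
avg();say()"
```

```text
avgF [-0.24 -0.21 -3.38] M [ 0.001 -0.001  0.002] sd [0.044 0.037 0.02 ] pos [ 521.2 -212.7   94.3]
26.75 [ 521.2 -212.7   94.3] (np.float64(-173.51292706524265), array([-5.36345209e-04, -7.01630661e-05, -9.99999854e-01])) q [-0.1   0.38 -0.29 -0.   -0.91 -1.36] F [-0.3 -0.2 -3.3] M [-0.05  0.01 -0.01] 49.3 63.5
```

apply_moves(
  delta_rot=[
    [0,1,0],
    [0,1,0],
    [0,1,0],
    [0,0,0],
    [0,0,0],
    [0,0,0],
    [0,-1,0],
    [0,-1,0],
    [0,-1,0],
    [0,0,0],
    [0,0,0],
    [0,0,0],
  ],
  xyz=[
    [0,0,0],
    [0,0,0],
    [0,0,0],
    [0,0,0],
    [0,0,0],
    [0,0,0],
    [0,0,0],
    [0,0,0],
    [0,0,0],
    [0,0,0],
    [0,0,0],
    [0,0,0],
  ],
  hand=[1,1,1,1,1,1,1,1,1,1,1,1],
)

```text
clock: 27.75
position: [521.3, -212.9, 95.3]
ee_rot: [-0.057, 0.998, -0.0, 0.001]
contact_force: [0.5, -0.1, -3.8]
gripper_width: 49.1
grasp_force: 63.8
```

```bash
python3 -c "
from h import *
avg();say()"
```

```text
avgF [-0.02 -0.03 -3.81] M [ 0.02  -0.018  0.015] sd [0.033 0.028 0.022] pos [ 521.7 -212.4   93.6]
28.15 [ 521.7 -212.4   93.6] (np.float64(-173.4801338690236), array([ 7.22187764e-04,  1.19037253e-04, -9.99999732e-01])) q [-0.1   0.38 -0.29  0.   -0.91 -1.36] F [ 0.1 -0.  -4.5] M [ 0.02 -0.01  0.03] 48.8 63.8
```

apply_moves(
  delta_rot=[
    [0,-1,0],
    [0,-1,0],
    [0,-1,0],
    [0,0,0],
    [0,0,0],
    [0,0,0],
  ],
  xyz=[
    [0,0,0],
    [0,0,0],
    [0,0,0],
    [0,0,0],
    [0,0,0],
    [0,0,0],
  ],
  hand=[1,1,1,1,1,1],
)

```text
clock: 28.65
position: [522.0, -212.8, 94.4]
ee_rot: [-0.056, 0.986, 0.009, 0.156]
contact_force: [1.2, -0.7, -3.4]
gripper_width: 49.3
grasp_force: 63.8
```

```bash
python3 -c "
from h import *
avg(4);say()"
```

```text
avgF [ 0.03 -0.04 -3.84] M [-0.1    0.893 -0.008] sd [0.049 0.033 0.025] pos [ 522.2 -212.4   93.9]
28.85 [ 522.2 -212.4   93.9] (np.float64(-173.45052765889784), array([-3.08665222e-01, -1.13657765e-04, -9.51170736e-01])) q [-0.15  0.26 -0.45 -0.15 -0.56 -1.19] F [ 0.2  0.1 -3.7] M [-0.12  0.91 -0.04] 49.3 63.8
```

apply_moves(
  delta_rot=[
    [0,1,0],
    [0,1,0],
    [0,1,0],
    [0,0,0],
    [0,0,0],
    [0,0,0],
  ],
  xyz=[
    [0,0,0],
    [0,0,0],
    [0,0,0],
    [0,0,0],
    [0,0,0],
    [0,0,0],
  ],
  hand=[1,1,1,1,1,1],
)

```text
clock: 29.35
position: [521.4, -212.1, 93.2]
ee_rot: [-0.057, 0.998, 0.0, -0.0]
contact_force: [-0.1, 0.4, -4.0]
gripper_width: 49.7
grasp_force: 63.8
```

```bash
python3 -c "
from h import *
avg();say()"
```

```text
avgF [-0.26  0.05 -3.77] M [-0.009  0.016 -0.008] sd [0.017 0.059 0.027] pos [ 521.2 -212.6   94.2]
29.75 [ 521.2 -212.6   94.2] (np.float64(-173.5114187774109), array([-5.43659218e-04, -3.77938643e-05, -9.99999852e-01])) q [-0.1   0.38 -0.29 -0.   -0.91 -1.36] F [-0.1 -0.2 -3.9] M [0. 0. 0.] 49.1 63.8
```

None of the boxes showed a clear shift once levelled, because a loose choke may move again as the box levels. I compare small tilts with large tilts, which keeps the choke parked at one end.

apply_moves(
  delta_rot=[
    [0,-1,0],
    [0,0,0],
    [0,0,0],
    [0,0,0],
    [0,0,0],
    [0,0,0],
    [0,0,0],
    [0,0,0],
  ],
  xyz=[
    [0,0,0],
    [0,0,0],
    [0,0,0],
    [0,0,0],
    [0,0,0],
    [0,0,0],
    [0,0,0],
    [0,0,0],
  ],
  hand=[1,1,1,1,1,1,1,1],
)

```text
clock: 30.42
position: [521.7, -212.5, 93.8]
ee_rot: [-0.057, 0.997, 0.003, 0.052]
contact_force: [0.2, -0.3, -3.0]
gripper_width: 49.0
grasp_force: 63.8
```

```bash
python3 -c "
from h import *
avg(10)"
```

```text
avgF [ 0.03  0.19 -3.67] M [-0.023  0.308 -0.003] sd [0.029 0.021 0.036] pos [ 521.5 -212.6   94. ]
```

apply_moves(
  delta_rot=[
    [0,1,0],
    [0,1,0],
    [0,0,0],
    [0,0,0],
    [0,0,0],
    [0,0,0],
    [0,0,0],
    [0,0,0],
    [0,0,0],
  ],
  xyz=[
    [0,0,0],
    [0,0,0],
    [0,0,0],
    [0,0,0],
    [0,0,0],
    [0,0,0],
    [0,0,0],
    [0,0,0],
    [0,0,0],
  ],
  hand=[1,1,1,1,1,1,1,1,1],
)

```text
clock: 31.67
position: [521.2, -212.7, 94.4]
ee_rot: [-0.057, 0.997, -0.003, -0.052]
contact_force: [-0.3, 0.5, -3.3]
gripper_width: 49.1
grasp_force: 63.9
```

```bash
python3 -c "
from h import *
avg(10)"
```

```text
avgF [ 0.14  0.14 -3.52] M [ 0.054 -0.307  0.001] sd [0.028 0.03  0.04 ] pos [ 521.5 -212.5   93.9]
```

apply_moves(
  delta_rot=[
    [0,1,0],
    [0,1,0],
    [0,0,0],
    [0,0,0],
    [0,0,0],
    [0,0,0],
  ],
  xyz=[
    [0,0,0],
    [0,0,0],
    [0,0,0],
    [0,0,0],
    [0,0,0],
    [0,0,0],
  ],
  hand=[1,1,1,1,1,1],
)

```text
clock: 32.67
position: [521.1, -212.6, 94.2]
ee_rot: [-0.056, 0.986, -0.009, -0.156]
contact_force: [-0.5, 0.3, -3.7]
gripper_width: 49.3
grasp_force: 63.9
```

```bash
python3 -c "
from h import *
avg(8);say()"
```

```text
avgF [-0.09  0.11 -3.44] M [ 0.115 -0.917  0.005] sd [0.043 0.043 0.03 ] pos [ 521.4 -212.6   94.3]
33.07 [ 521.4 -212.6   94.3] (np.float64(-173.50132073306008), array([ 3.08480765e-01, -7.32591505e-05, -9.51230578e-01])) q [-0.07  0.53 -0.09  0.06 -1.26 -1.42] F [ 0.2  0.2 -3.6] M [ 0.09 -0.94  0.02] 49.2 63.9
```

The right box is linear (±6° over ±18° gives 0.340, against 0.338 for a rigid box), so it is good. The middle box's reading at tilt (0.855) was low, so I put the right one back and retest the middle.

apply_moves(
  delta_rot=[
    [0,-1,0],
    [0,-1,0],
    [0,-1,0],
    [0,0,0],
    [0,0,0],
    [0,0,0],
    [0,0,0],
    [0,0,0],
    [0,0,0],
    [0,0,0],
    [0,0,0],
    [0,0,0],
    [0,0,0],
    [0,0,0],
  ],
  xyz=[
    [0,0,0],
    [0,0,0],
    [0,0,0],
    [0,0,0.9],
    [0,0,0.9],
    [0,0,0.9],
    [0,0,0.7],
    [0,0,0.5],
    [0,0,0.3],
    [0,0,0.25],
    [0,0,0.2],
    [0,0,0.15],
    [0,0,0],
    [0,0,0],
  ],
  hand=[1,1,1,1,1,1,1,1,1,1,1,1,1,1],
)

```text
clock: 34.23
position: [522.2, -212.7, -24.7]
ee_rot: [-0.057, 0.998, -0.0, 0.001]
contact_force: [-1.5, 1.3, 3.3]
gripper_width: 49.1
grasp_force: 65.3
```

```bash
python3 -c "
from h import *
say()"
```

```text
34.23 [ 522.2 -212.7  -24.7] (np.float64(-173.45510242464343), array([-1.63274613e-03, -6.46518453e-04, -9.99998458e-01])) q [-0.1   0.54 -0.4   0.   -0.64 -1.36] F [-1.5  1.3  3.3] M [0.32 0.45 0.02] 49.1 65.3
```

apply_moves(
  delta_rot=[
    [0,0,0],
    [0,0,0],
    [0,0,0],
    [0,0,0],
    [0,0,0],
    [0,0,0],
    [0,0,0],
    [0,0,0],
    [0,0,0],
    [0,0,0],
    [0,0,0],
    [0,0,0],
  ],
  xyz=[
    [0,0,0],
    [0,0,0],
    [0,0,0],
    [0,0,-0.4],
    [0,0,-0.9],
    [0,0,-0.9],
    [0,0,-0.9],
    [0,0.84,-0.54],
    [0,0.84,0],
    [0,0.84,0],
    [0,0.84,0],
    [0,0,0],
  ],
  hand=[-0.65,-0.65,-0.65,-0.65,-0.65,-0.65,-0.65,-0.65,-0.65,-0.65,-0.65,-0.65],
)

```text
clock: 35.23
position: [511.9, -126.8, 66.1]
ee_rot: [-0.058, 0.998, 0.0, 0.001]
contact_force: [0.7, -0.6, -0.6]
gripper_width: 70.4
grasp_force: 0.0
```

```bash
python3 -c "
from h import *
say();plan((512.5,-129.2,-26.3),-173.4)
p,st=shot('wrist'); X=cloud(p,st)
C=X.reshape(-1,3);C=C[~np.isnan(C[:,0])]
g=C[(C[:,2]>36)&(C[:,2]<50)&(C[:,0]>420)&(C[:,0]<600)&(C[:,1]>-270)&(C[:,1]<10)]
for cx,c in ((503,-45),(513,-128),(523,-211)):
    k=g[np.abs(g[:,1]-c-(g[:,0]-cx)*np.tan(.115))<30]
    r=cv2.minAreaRect(k[:,:2].astype(np.float32)); print('box',r,len(k),np.median(k[:,2]))
"
```

```text
35.23 [ 511.9 -126.8   66.1] (np.float64(-173.32590461850447), array([-1.43025072e-03,  2.40663115e-04, -9.99998948e-01])) q [ 0.06  0.36 -0.41 -0.   -0.81 -1.52] F [ 0.7 -0.6 -0.6] M [0.03 0.07 0.01] 70.4 0.0
4 rot [0.001 0.003 0.003] xyz [-0.003 -0.025  0.924]
box ((501.90081787109375, -46.68683624267578), (107.67405700683594, 50.527530670166016), 6.571206092834473) 13434 43.42966271815922
box ((515.3120727539062, -129.1774139404297), (115.59156036376953, 50.12461471557617), 6.561352729797363) 15727 43.501438134831744
box ((522.1516723632812, -212.86251831054688), (111.51870727539062, 50.766761779785156), 6.4179229736328125) 14144 43.506252088761016
```

apply_moves(
  delta_rot=[
    [0,0,0],
    [0,0,0],
    [0,0,0],
    [0,0,0],
    [0,0,0],
    [0,0,0],
    [0,0,0],
    [0,0,0],
    [0,0,0],
    [0,0,0],
    [0,0,0],
  ],
  xyz=[
    [0,0,0.9],
    [0,0,0.9],
    [0,0,0.8],
    [0,0,0.5],
    [0,0,0.36],
    [0,0,0.16],
    [0,0,0],
    [0,0,0],
    [0,0,0],
    [0,0,0],
    [0,0,0],
  ],
  hand=[-0.65,-0.65,-0.65,-0.65,-0.65,-0.65,-0.65,1,1,1,1],
)

```text
clock: 36.2
position: [512.9, -129.1, -24.4]
ee_rot: [-0.057, 0.998, -0.0, 0.001]
contact_force: [0.2, 0.1, 4.3]
gripper_width: 49.1
grasp_force: 64.3
```

apply_moves(
  delta_rot=[
    [0,0,0],
    [0,0,0],
    [0,0,0],
    [0,0,0],
    [0,0,0],
    [0,0,0],
    [0,0,0],
    [0,-1,0],
    [0,-1,0],
    [0,-1,0],
    [0,0,0],
    [0,0,0],
    [0,0,0],
    [0,0,0],
    [0,0,0],
    [0,0,0],
  ],
  xyz=[
    [0,0,-0.4],
    [0,0,-0.8],
    [0,0,-0.9],
    [0,0,-0.9],
    [0,0,-0.9],
    [0,0,-0.9],
    [0,0,0],
    [0,0,0],
    [0,0,0],
    [0,0,0],
    [0,0,0],
    [0,0,0],
    [0,0,0],
    [0,0,0],
    [0,0,0],
    [0,0,0],
  ],
  hand=[1,1,1,1,1,1,1,1,1,1,1,1,1,1,1,1],
)

```text
clock: 37.53
position: [512.7, -128.9, 94.3]
ee_rot: [-0.056, 0.986, 0.009, 0.156]
contact_force: [0.4, -0.5, -3.0]
gripper_width: 49.6
grasp_force: 66.1
```

```bash
python3 -c "
from h import *
avg(8);say()"
```

```text
avgF [ 0.03  0.19 -3.8 ] M [-0.105  0.895  0.007] sd [0.037 0.02  0.036] pos [ 512.  -129.1   94.5]
37.93 [ 512.  -129.1   94.5] (np.float64(-173.4932557345029), array([-3.08968544e-01,  1.71302384e-05, -9.51072257e-01])) q [ 0.05  0.2  -0.59 -0.05 -0.47 -1.47] F [ 0.  -0.2 -3.6] M [-0.09  0.87  0.05] 49.4 66.1
```

apply_moves(
  delta_rot=[
    [0,1,0],
    [0,1,0],
    [0,0,0],
    [0,0,0],
    [0,0,0],
    [0,0,0],
  ],
  xyz=[
    [0,0,0],
    [0,0,0],
    [0,0,0],
    [0,0,0],
    [0,0,0],
    [0,0,0],
  ],
  hand=[1,1,1,1,1,1],
)

```text
clock: 38.43
position: [510.9, -129.1, 94.0]
ee_rot: [-0.056, 0.997, 0.003, 0.052]
contact_force: [0.1, 1.1, -4.0]
gripper_width: 49.3
grasp_force: 66.0
```

```bash
python3 -c "
from h import *
avg(8)"
```

```text
avgF [-0.18 -0.12 -3.54] M [-0.029  0.235  0.002] sd [0.061 0.068 0.022] pos [ 511.9 -129.1   94.6]
```

apply_moves(
  delta_rot=[
    [0,1,0],
    [0,1,0],
    [0,0,0],
    [0,0,0],
    [0,0,0],
    [0,0,0],
    [0,0,0],
    [0,0,0],
    [0,0,0],
  ],
  xyz=[
    [0,0,0],
    [0,0,0],
    [0,0,0],
    [0,0,0],
    [0,0,0],
    [0,0,0],
    [0,0,0],
    [0,0,0],
    [0,0,0],
  ],
  hand=[1,1,1,1,1,1,1,1,1],
)

```text
clock: 39.58
position: [511.6, -129.1, 94.8]
ee_rot: [-0.057, 0.997, -0.003, -0.052]
contact_force: [-0.0, 0.0, -2.9]
gripper_width: 49.0
grasp_force: 66.1
```

```bash
python3 -c "
from h import *
avg(8);say()"
```

```text
avgF [ 0.05 -0.33 -3.43] M [ 0.041 -0.242 -0.004] sd [0.032 0.026 0.033] pos [ 511.9 -129.    94.4]
39.98 [ 511.9 -129.    94.4] (np.float64(-173.49059686072988), array([ 1.04579790e-01,  2.98428189e-05, -9.94516499e-01])) q [ 0.06  0.37 -0.3   0.01 -1.   -1.52] F [ 0.1 -0.5 -3.3] M [ 0.03 -0.28 -0.04] 49.1 66.1
```

At ±6° the middle box reads 0.235 and −0.242, against 0.308 for the rigid box. The 0.069 N·m gap is exactly 180 g shifted by 39 mm. I take one more rock to confirm.

apply_moves(
  delta_rot=[
    [0,1,0],
    [0,1,0],
    [0,0,0],
    [0,0,0],
    [0,0,0],
    [0,0,0],
    [0,0,0],
  ],
  xyz=[
    [0,0,0],
    [0,0,0],
    [0,0,0],
    [0,0,0],
    [0,0,0],
    [0,0,0],
    [0,0,0],
  ],
  hand=[1,1,1,1,1,1,1],
)

```text
clock: 40.57
position: [511.5, -129.2, 95.1]
ee_rot: [-0.056, 0.986, -0.009, -0.156]
contact_force: [-0.6, -0.6, -4.1]
gripper_width: 49.1
grasp_force: 66.1
```

```bash
python3 -c "
from h import *
avg(10)"
```

```text
avgF [ 0.22  0.12 -3.7 ] M [ 0.088 -0.866  0.004] sd [0.025 0.034 0.039] pos [ 511.9 -129.1   94.5]
```

apply_moves(
  delta_rot=[
    [0,-1,0],
    [0,-1,0],
    [0,-1,0],
    [0,-1,0],
    [0,0,0],
    [0,0,0],
    [0,0,0],
    [0,0,0],
    [0,0,0],
    [0,0,0],
    [0,0,0],
    [0,0,0],
  ],
  xyz=[
    [0,0,0],
    [0,0,0],
    [0,0,0],
    [0,0,0],
    [0,0,0],
    [0,0,0],
    [0,0,0],
    [0,0,0],
    [0,0,0],
    [0,0,0],
    [0,0,0],
    [0,0,0],
  ],
  hand=[1,1,1,1,1,1,1,1,1,1,1,1],
)

```text
clock: 42.07
position: [512.3, -129.0, 94.2]
ee_rot: [-0.057, 0.997, 0.003, 0.052]
contact_force: [0.8, -0.7, -2.9]
gripper_width: 49.0
grasp_force: 66.2
```

```bash
python3 - <<'E'
from h import *
np.set_printoptions(precision=2,suppress=True)
avg(10)
# lens refinement from both saved clouds
for n in ('top','side'):
    g=np.load(n+'ring.npy'); 
    print(n,[np.percentile(g[:,i],[1,99]) for i in range(3)])
    a=np.deg2rad(35)
    for it in range(1):
        best=min(((np.subtract(*np.percentile((g[:,:2]@[np.cos(b),np.sin(b)]),[97,3])),np.rad2deg(b)) for b in np.deg2rad(np.arange(20,50,.5))))
    b=np.deg2rad(best[1]); ax=np.array([np.cos(b),np.sin(b)]);t=np.array([-ax[1],ax[0]])
    A=g[:,:2]@ax;T=g[:,:2]@t
    print(best,'axis',np.percentile(A,[1,50,99]),'lat',np.percentile(T,[.5,99.5]),'z',g[:,2].max())
    m=np.percentile(T,[.5,99.5]).mean(); print('c',ax*np.percentile(A,[1,99]).mean()+t*m)
say()
E
```

```text
avgF [ 0.24  0.08 -3.73] M [-0.01  0.26 -0.01] sd [0.03 0.02 0.01] pos [ 511.9 -129.1   94.5]
top [array([639.13, 712.31]), array([153.33, 257.33]), array([156.85, 276.27])]
(np.float64(17.131148143776727), np.float64(33.5)) axis [669.63 677.81 689.12] lat [-264.9  -137.79] z 279.6795171265287
c [677.65 207.08]
side [array([639.06, 716.22]), array([168.65, 264.23]), array([157.22, 276.06])]
(np.float64(18.329027291967463), np.float64(36.0)) axis [662.89 675.77 683.83] lat [-286.6  -165.13] z 277.338948005559
c [677.52 213.06]
42.57 [ 511.9 -129.1   94.5] (np.float64(-173.49312326801603), array([-0.1 , -0.  , -0.99])) q [ 0.06  0.27 -0.45 -0.01 -0.75 -1.51] F [ 0.3  0.6 -2.5] M [-0.04  0.25  0.01] 48.9 66.2
```

The middle box is confirmed as the rattler: about 0.246 at 6° where a rigid box would give 0.295 and a loose one 0.248. Next I fit the lens ring.

```bash
python3 - <<'E'
from h import *
from scipy.optimize import least_squares
np.set_printoptions(precision=2,suppress=True)
G={n:np.load(n+'ring.npy') for n in ('top','side')}
def res(q,g):
    cx,cy,cz,yaw,ri=q; ax=np.array([np.cos(yaw),np.sin(yaw),0]); d=g-[cx,cy,cz]
    a=d@ax; r=np.linalg.norm(d-np.outer(a,ax),axis=1)
    ro=67.; dx=np.abs(a)-11; dr=np.abs(r-(ro+ri)/2)-(ro-ri)/2
    out=np.hypot(np.maximum(dx,0),np.maximum(dr,0)); return out+np.minimum(np.maximum(dx,dr),0)
for n,g in list(G.items())+[('both',np.vstack(list(G.values())))]:
    g=g[g[:,2]>160]
    s=least_squares(res,[678,209,210,np.deg2rad(35),52],args=(g,),loss='soft_l1',f_scale=1.5)
    q=s.x; print(n,q[:3],np.rad2deg(q[3]),q[4],np.median(np.abs(res(q,g))))
    c=q[:3]-136*np.array([np.cos(q[3]),np.sin(q[3]),0]); print('  box centre',c)
# lid of held box etc. : from current pose plan to level
E
```

```text
top [682.72 211.09 207.45] 33.779413265707674 11.162092813585229 2.730700296312497
  box centre [569.68 135.48 207.45]
side [678.7  204.88 208.41] 33.37979001610681 45.08917315201347 1.0617358540300188
  box centre [565.13 130.05 208.41]
both [681.39 207.66 207.5 ] 32.33067543462578 19.246752025920102 2.003555000981711
  box centre [566.48 134.93 207.5 ]
```

```bash
python3 - <<'E'
from h import *
from scipy.optimize import least_squares
np.set_printoptions(precision=2,suppress=True)
G={n:np.load(n+'ring.npy') for n in ('top','side')}
def res(q,g):
    cx,cy,yaw,ri=q; ax=np.array([np.cos(yaw),np.sin(yaw),0]); d=g-[cx,cy,210]
    a=d@ax; r=np.linalg.norm(d-np.outer(a,ax),axis=1)
    ro=67.; dx=np.abs(a)-11; dr=np.abs(r-(ro+ri)/2)-(ro-ri)/2
    return np.hypot(np.maximum(dx,0),np.maximum(dr,0))+np.minimum(np.maximum(dx,dr),0)
for n,g in list(G.items())+[('both',np.vstack(list(G.values())))]:
    g=g[g[:,2]>165]; q=np.array([679,207,np.deg2rad(33.6),52])
    for i in range(4):
        d=g-[q[0],q[1],210]; ax=np.array([np.cos(q[2]),np.sin(q[2]),0]); r=np.linalg.norm(d-np.outer(d@ax,ax),axis=1)
        k=g[(r>47)&(r<75)&(abs(d@ax)<18)]
        q=least_squares(res,q,args=(k,),bounds=([640,170,.4,46],[720,240,.75,60]),loss='soft_l1').x
    print(n,len(g),len(k),q[:2],np.rad2deg(q[2]),q[3],np.median(abs(res(q,k))))
    y=np.rad2deg(q[2]); print('  inside median axis offset',np.median(((g-[q[0],q[1],210])@ax)[r<40]),(r<40).sum())
say()
plan((512,-129.1,161.6),-173.4)
E
```

```text
top 938 667 [680.35 209.86] 33.75821853340094 48.893433672377824 1.379042023060519
  inside median axis offset -4.118463940754367 215
side 748 677 [679.35 204.61] 33.87501507865716 48.11322738428626 0.9871253381504861
  inside median axis offset 4.433008059381947 24
both 1686 1342 [681.68 206.84] 34.10416003263774 49.20030386191466 1.5387557798444869
  inside median axis offset -3.4390386783117624 237
42.57 [ 511.9 -129.1   94.5] (np.float64(-173.49312326801603), array([-0.1 , -0.  , -0.99])) q [ 0.06  0.27 -0.45 -0.01 -0.75 -1.51] F [ 0.3  0.6 -2.5] M [-0.04  0.25  0.01] 48.9 66.2
3 rot [-0.    0.33 -0.01] xyz [-0.06 -0.   -0.89]
```

apply_moves(
  delta_rot=[
    [0,0.33,0],
    [0,0.34,0],
    [0,0.33,0],
    [0,0,0],
    [0,0,0],
    [0,0,0],
    [0,0,0],
  ],
  xyz=[
    [0,0,-0.6],
    [0,0,-0.8],
    [0,0,-0.8],
    [0,0,-0.5],
    [0,0,0],
    [0,0,0],
    [0,0,0],
  ],
  hand=[1,1,1,1,1,1,1],
)

```text
clock: 43.15
position: [507.1, -129.3, 160.6]
ee_rot: [-0.057, 0.998, 0.0, -0.001]
contact_force: [-0.9, 0.1, -4.0]
gripper_width: 49.2
grasp_force: 66.4
```

```bash
python3 -c "
from h import *
say(); plan((567.2,129.9,161.6),-146.2,16)
p,st=shot('wrist'); X=cloud(p,st)
T=(X.reshape(-1,3)-st['position'])@Ro.from_quat(st['ee_rot']).as_matrix()
k=T[(abs(T[:,1])<35)&(abs(T[:,2]+68)<5)&(T[:,0]>14)&(T[:,0]<80)]
print(len(k),np.percentile(k,[1,50,99],axis=0).round(1),np.polyfit(k[:,0],k[:,2],1))
"
```

```text
43.15 [ 507.1 -129.3  160.6] (np.float64(-173.5209139672083), array([ 2.10210975e-03,  8.99539667e-04, -9.99997386e-01])) q [ 0.06  0.24 -0.29 -0.   -1.04 -1.52] F [-0.9  0.1 -4. ] M [ 0.01 -0.06  0.  ] 49.2 66.4
16 rot [ 0.001 -0.001 -0.285] xyz [-0.359  0.567 -0.003]
20124 [[ 14.5 -24.5 -69.3]
 [ 36.5  -0.2 -67.8]
 [ 55.2  23.8 -65.8]] [ 3.17534830e-03 -6.79146376e+01]
```

apply_moves(
  delta_rot=[
    [0,0,-0.285],
    [0,0,-0.285],
    [0,0,-0.285],
    [0,0,-0.285],
    [0,0,-0.285],
    [0,0,-0.285],
    [0,0,-0.285],
    [0,0,-0.285],
    [0,0,-0.285],
    [0,0,-0.285],
    [0,0,-0.285],
    [0,0,-0.285],
    [0,0,-0.285],
    [0,0,-0.285],
    [0,0,-0.285],
    [0,0,-0.285],
    [0,0,0],
    [0,0,0],
    [0,0,0],
    [0,0,0],
  ],
  xyz=[
    [-0.36,0.567,0],
    [-0.36,0.567,0],
    [-0.36,0.567,0],
    [-0.36,0.567,0],
    [-0.36,0.567,0],
    [-0.36,0.567,0],
    [-0.36,0.567,0],
    [-0.36,0.567,0],
    [-0.36,0.567,0],
    [-0.36,0.567,0],
    [-0.36,0.567,0],
    [-0.36,0.567,0],
    [-0.36,0.567,0],
    [-0.36,0.567,0],
    [-0.36,0.567,0],
    [-0.36,0.567,0],
    [0,0,0],
    [0,0,0],
    [0,0,0],
    [0,0,0],
  ],
  hand=[1,1,1,1,1,1,1,1,1,1,1,1,1,1,1,1,1,1,1,1],
)

```text
clock: 44.87
position: [568.1, 128.9, 161.2]
ee_rot: [-0.291, 0.957, -0.0, -0.001]
contact_force: [-0.4, -0.1, -3.4]
gripper_width: 49.3
grasp_force: 66.1
```

```bash
python3 -c "
from h import *
say(); plan((567.6,130.1,161.8),-146.2,2)
p,st=shot('wrist'); X=cloud(p,st)
T=(X.reshape(-1,3)-st['position'])@Ro.from_quat(st['ee_rot']).as_matrix()
k=T[(abs(T[:,1])<35)&(abs(T[:,2]+68)<5)&(T[:,0]>14)&(T[:,0]<80)]
print(len(k),np.percentile(k,[1,50,99],axis=0).round(1),np.polyfit(k[:,0],k[:,2],1))
p,st=shot('side');cv2.imwrite('pics/s2.png',cv2.resize(p['frame'][150:350,150:400,::-1],(750,600),interpolation=cv2.INTER_CUBIC))
X=cloud(p);C=X.reshape(-1,3);C=C[(C[:,2]>180)&(C[:,2]<235)&(abs(C[:,0]-568)<75)&(abs(C[:,1]-130)<70)];print(len(C),np.percentile(C,[1,50,99],axis=0).round(0))
p,st=shot('top')
X=cloud(p);C=X.reshape(-1,3);g=C[(C[:,2]>36)&(C[:,2]<50)&(C[:,0]>420)&(C[:,0]<600)&(C[:,1]>-270)&(C[:,1]<10)]
for cx,c in ((503,-45),(513,-128),(523,-211)):
    k=g[np.abs(g[:,1]-c-(g[:,0]-cx)*np.tan(.115))<36]
    if len(k)>20: print('box',cv2.minAreaRect(k[:,:2].astype(np.float32)),len(k),np.median(k[:,2]))
"
```

```text
44.87 [568.1 128.9 161.2] (np.float64(-146.1895914923648), array([ 1.39215084e-03,  1.27939132e-04, -9.99999023e-01])) q [ 0.5   0.34 -0.15 -0.   -1.08 -1.48] F [-0.4 -0.1 -3.4] M [ 0.07 -0.03  0.01] 49.3 66.1
2 rot [ 0.001 -0.007  0.001] xyz [-0.005  0.026 -0.011]
20141 [[ 14.5 -24.3 -69.3]
 [ 36.5  -0.3 -67.8]
 [ 55.3  23.9 -65.7]] [ 2.59644240e-03 -6.78727479e+01]
1030 [[510.  91. 192.]
 [576. 153. 223.]
 [624. 180. 232.]]
box ((504.0044860839844, -44.80546951293945), (115.30609130859375, 49.88688278198242), 6.596962928771973) 682 42.389804397643616
box ((522.552490234375, -211.6365509033203), (115.60980987548828, 50.6833381652832), 6.647055625915527) 674 42.50331692608529
```

View pics/s2.png

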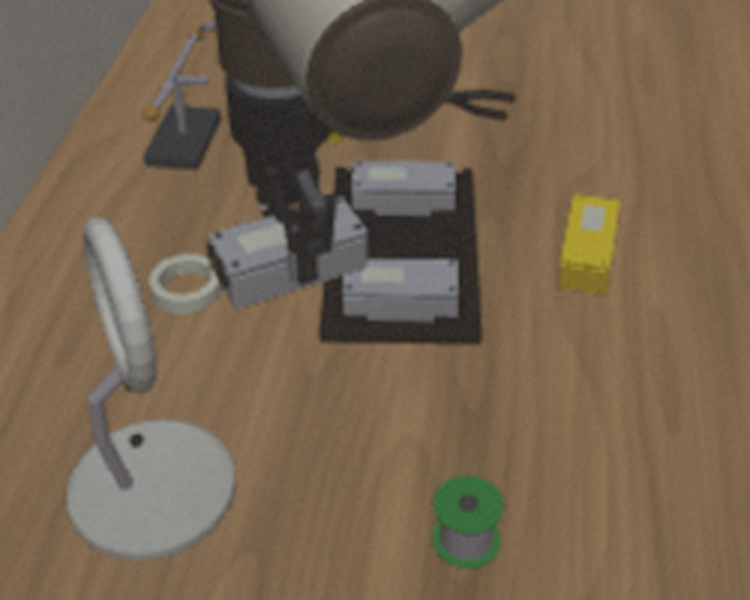

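The middle box is held level at (290,245) with its dark inlet end (213,255) facing the lens ring (120,305). The left and right boxes are seated and the bystanders are unmoved. I let it settle and hand in.

apply_moves(
  delta_rot=[
    [0,0,0],
    [0,0,0],
    [0,0,0],
    [0,0,0],
    [0,0,0],
    [0,0,0],
  ],
  xyz=[
    [0,0.02,-0.02],
    [0,0,0],
    [0,0,0],
    [0,0,0],
    [0,0,0],
    [0,0,0],
  ],
  hand=[1,1,1,1,1,1],
)

```text
clock: 45.52
position: [568.2, 130.1, 162.3]
ee_rot: [-0.291, 0.957, 0.0, -0.0]
contact_force: [0.2, 0.2, -4.9]
gripper_width: 49.3
grasp_force: 66.1
```

```bash
python3 -c "
from h import *
say(); print(arm.job_done())"
```

```text
45.52 [568.2 130.1 162.3] (np.float64(-146.13027413150522), array([ 3.78371146e-05,  1.91279057e-05, -9.99999999e-01])) q [ 0.5   0.34 -0.15 -0.   -1.08 -1.48] F [ 0.2  0.2 -4.9] M [-0.04 -0.04 -0.01] 49.3 66.1
the job is handed in; nothing more can be done
None
```

I handed the job in at 45.5 s, holding the middle box level with its inlet about 80 mm from the lens and the left and right boxes flat in their pockets; I judged it the rattler from its moment at ±6° tilt, which fits the loose choke (the right box reads rigid, the left never had that test, and my first grasp shut on its lid at about 7 N).

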